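Load control vials from behind the canister and start the analyser

TASK

Set the tall metal canister aside on the bench, stand every small vial hidden behind it upright on the analyser's sample deck, then put the canister back squarely on its outline on the mat. Once everything is in place, start the run by pressing the three keys fully down and letting go, one at a time: the small key first, then the medium one, then the large one. Leave the microplate, timer and tube rack alone.

Things in the scene. Friction and masses are not known exactly. Their poses are not given: they have to be found in the camera images.
- canister_mid (a point): Upright rectangular aluminium canister with a closed lid, 55 mm deep (its x) by 200 mm wide (its y) by 120 mm tall, about 400 g, loose; this point is its centre, 60 mm above its underside. z is up. It stands on the outline, in front of (towards -x of the mat from) the vials.
- outline (a point): Centre of the black rectangular outline (68 by 216 mm inside) printed on the white mat, at bench height (z = 0), the canister's place; x is across the canister's 55 mm depth, y along its width, +x points to where the vials stand. The mat (260 mm along y, 170 mm along x, its centre at +30 mm x from here) is flat and fixed, on either side of the robot; the bench between it and the analyser is clear.
- vial0_mid (a point): One of three or four loose, identical squat round amber vials with a white cap, 32 mm diameter (cap 29 mm, from 30 mm up), 41 mm tall, about 50 g, standing in a row with about 56 mm between centres, about 8 to 24 mm clear behind the canister (+x of the outline); this point is its centre, 20.5 mm above its underside; z is up. It may be absent.
- vial1_mid (a point): One of three or four loose, identical squat round amber vials with a white cap, 32 mm diameter (cap 29 mm, from 30 mm up), 41 mm tall, about 50 g, standing in a row with about 56 mm between centres, about 8 to 24 mm clear behind the canister (+x of the outline); this point is its centre, 20.5 mm above its underside; z is up. It may be absent.
- vial2_mid (a point): One of three or four loose, identical squat round amber vials with a white cap, 32 mm diameter (cap 29 mm, from 30 mm up), 41 mm tall, about 50 g, standing in a row with about 56 mm between centres, about 8 to 24 mm clear behind the canister (+x of the outline); this point is its centre, 20.5 mm above its underside; z is up. It may be absent.
- vial3_mid (a point): One of three or four loose, identical squat round amber vials with a white cap, 32 mm diameter (cap 29 mm, from 30 mm up), 41 mm tall, about 50 g, standing in a row with about 56 mm between centres, about 8 to 24 mm clear behind the canister (+x of the outline); this point is its centre, 20.5 mm above its underside; z is up. It may be absent.
- deck (a point): Centre of the floor of the analyser's sample deck, a black flat recess 131 mm (x) by 260 mm (y) inside a grey rim 10 mm high and wide; its floor lies 40 mm above the bench. The analyser is a fixed white machine, 300 mm wide along y, on either side of the robot; its front edge is 78 mm from here to -x, its key row lies 120 mm to +x.
- key_small (a joint): Grey round spring key, 20 mm diameter, on the analyser's key strip, right end of the row (towards -y of the deck): travel in m, 0 = up, 0.006 = fully down, about 4 N fully down, springs back.
- key_medium (a joint): The same, 28 mm diameter, left end of the row (towards +y of the deck).
- key_large (a joint): The same, 38 mm diameter, middle of the row.
- key_small_top (a point): Centre of the top face of the small key; it presses straight down.
- key_medium_top (a point): Centre of the top face of the medium key; it presses straight down.
- key_large_top (a point): Centre of the top face of the large key; it presses straight down. The strip around the keys is 56 mm above the bench; from 42 mm behind the keys (+x of the deck) the housing rises to 85 mm, farther back to about 145 mm.
- microplate: Bystander: white well plate, 86 by 127 by 14 mm, loose on the bench; origin at the centre of its underside.
- timer: Bystander: round white dial timer, 64 mm diameter, 40 mm tall with its knob, loose; origin at the centre of its underside.
- tube_rack: Bystander: clear rack of capped tubes, 50 by 100 mm, 68 mm tall, loose; origin at the centre of its underside.
Mind the look-alikes: they are no part of the job. Leave any blue, green or purple look-alike of the part that bears vial3_mid alone.

How it is judged:
On the way, in this order (a step that is already met when the one before it is completed fails the run):
1. the canister has been set aside upright on the bench and let go (horizontal distance between canister_mid and outline above 0.1 m and angle between canister_mid's own z axis and vertical below 0.1 rad and height (world z) of canister_mid below 0.068 m and contact force between the fingers and canister below 0.3 N), for 0.2 s.
2. every vial stands upright on the sample deck and is let go (x of vial0_mid in the frame of deck between -0.06 and 0.06 m and y of vial0_mid in the frame of deck between -0.125 and 0.125 m and z of each of vial0_mid, vial1_mid, vial2_mid, vial3_mid in the frame of deck below 0.028 m and angle between each of vial0_mid, vial1_mid, vial2_mid, vial3_mid's own z axis and vertical below 0.15 rad and contact force between the fingers and vial0 below 0.3 N and x of vial1_mid in the frame of deck between -0.06 and 0.06 m and y of vial1_mid in the frame of deck between -0.125 and 0.125 m and contact force between the fingers and vial1 below 0.3 N and x of vial2_mid in the frame of deck between -0.06 and 0.06 m and y of vial2_mid in the frame of deck between -0.125 and 0.125 m and contact force between the fingers and vial2 below 0.3 N and x of vial3_mid in the frame of deck between -0.06 and 0.06 m and y of vial3_mid in the frame of deck between -0.125 and 0.125 m and contact force between the fingers and vial3 below 0.3 N), for 0.2 s.
3. the canister is back on its outline and let go (horizontal distance between canister_mid and outline below 0.02 m and angle between the x axis of canister_mid and the x axis of outline, either way round below 0.2 rad and angle between canister_mid's own z axis and vertical below 0.1 rad and height (world z) of canister_mid below 0.068 m and contact force between the fingers and canister below 0.3 N), for 0.2 s.
4. the small key is pressed alone (value of joint key_small above 0.0042 m and value of joint each of key_medium, key_large below 0.002 m), for 0.02 s.
5. the medium key is pressed alone (value of joint key_medium above 0.0042 m and value of joint each of key_small, key_large below 0.002 m), for 0.02 s.
6. the large key is pressed alone (value of joint key_large above 0.0042 m and value of joint each of key_small, key_medium below 0.002 m), for 0.02 s.
At the end, for the whole second after the job is handed in: Every vial that is present stands upright (within 0.15 rad) on the floor of the sample deck, at rest and released; the canister stands upright within 20 mm and 0.2 rad of its outline, released; all three keys are up again (all of step 2 and all of step 3 and value of joint each of key_small, key_medium, key_large below 0.002 m and linear speed of each of canister, vial0, vial1, vial2, vial3 below 0.02 m/s); the robot touches nothing.
It fails at once if a bystander is moved more than 30 mm (distance of any of microplate, timer, tube_rack from where it was at the start of the episode above 0.03 m).
It fails at once if a key is pressed while the canister is off its outline (horizontal distance between canister_mid and outline above 0.05 m and value of joint any of key_small, key_medium, key_large above 0.003 m).
It fails at once if two keys are down at once (value of joint each of key_small, key_medium above 0.003 m or value of joint each of key_medium, key_large above 0.003 m or value of joint each of key_small, key_large above 0.003 m).
Of vial0, vial1, vial2, vial3 only 3 to 4 are there at a start; the rules pass over those that are not, and their reading is None.
At some moment in a run one of vial0, vial1, vial2, vial3 may be knocked a few centimetres aside while the robot is not near it.
Once in a run the grip may slacken for a moment while it holds something.
It also fails if it takes over 200 s, if anything falls off the work surface, if the arm or the gripper's body presses on something with over 40 N, if the wrist force passes 120 N, or if a joint passes its speed limit or range.

ROBOT

A 7-joint arm with a two-finger parallel gripper is mounted at the origin on the work surface. World frame = base frame: x ahead of the robot, y to its left, z up, the work surface at z = 0. Lengths are in m, angles in rad, forces in N, time in s.
With the tool pointing down it reaches from about 0.4 to 0.925 m from the base axis. Payload 5.6 kg.
Tool frame: the origin (TCP) lies on the centre line of the jaws, within the pads' length; the fingertips stand 8 mm ahead of it and the grasp point (between the pads) lies 11 mm behind it; z points along the fingers, y is the direction in which the jaws open and shut (so a half turn about z gives the same grasp; the last joint's range is limited). The gripper opens to 85 mm and grips with 20 to 120 N. Pads are 22 mm wide; open, the fingers measure 114 mm over their backs; the gripper's body (76 mm by 85 mm) begins 54 mm behind the grasp point. The pads swing forward as they close: fully open they stand 13 mm farther back than shut.
Start: joints at [1.214, 0.468, -0.012, 1.603, 0.006, 1.071, -0.056], TCP at [0.201, -0.618, 0.239] pointing down, gripper open.
Joint ranges: [-2.53, 2.53], [-0.31, 2.02], [-1.57, 1.55], [0.28, 2.44], [-1.29, 4.43], [0.15, 1.84], [-2.92, 2.92]. Speed limits (rad/s): [2.57, 2.57, 3.14, 3.14, 3.14, 3.14, 3.14].

INTERFACE

Orientations are given as a rotation vector (axis times angle).
In Python, from plant import status, optics, workorder gives the robot as it stands.
- The arm moves only by the shell command python3 -m handwheel 'ROWS'. ROWS is JSON, a list of rows, each an object with "gripper": the closure, from 0 (fully open) to 1 (shut); "linear": the shift along the tool's x, y, z in m, a list of three; "yaw": the turn about the tool's z in rad. A call has 1 to 10 rows; each row is the pose to reach, as a shift and turn from the pose measured when the call began, along the tool's axes at that moment; what a row does not reach only later rows make up. A row lasts 1/12 s, in which the tool goes at most 41.7 mm and 7.16 degrees, less where a joint would pass 70% of its speed; a pose out of reach is approached as far as the arm can. A call with a gripper value outside its range is refused whole. The fingers move at their own pace and stop on an object; the grip force is fixed at half the most. Time passes only in rows, so rows that repeat a pose let the fingers close. It gives the time, the measured TCP pose, the force and the opening at its end, in the units of the state.
- status.observe(): the state, without advancing time (a new reading comes with each control period).
- optics.get_image(name): name is "scene" or "top" or "wrist"; returns a dict with "image" (480x640x3 uint8, red, green, blue), "vfov" (degrees; the focal length in pixels is half the picture's height over the tangent of half this angle, whatever the lens; pixels are square), "cx", "cy" (the principal point, pixels), "D" ([k1, k2, p1, p2, k3] as OpenCV has them; the pictures are not rectified), "extrinsics" (4x4, takes a point from camera to world coordinates). Camera axes: x right, y up, looking along -z (the intrinsics and any distortion apply to the point x, -y, -z); pixel columns grow to the right and rows downward; lengths in m; the calibration is good to about 2 mm. A picture is of the moment at which its call begins. There is no depth.
- workorder.close_job(): hands the job in, once; it reports no verdict.
The state is a dict: "time_s": time; "qpos": joint angles; "dq": joint speeds; "effort": joint torques, N m; "ee_pos": TCP position; "eef_rot": TCP orientation; "force": force on the tool from outside, world axes, zero at the start; "moment": the same for the moment, N m; "finger_gap": finger opening in m.
Only numpy, scipy, OpenCV 4.12 (cv2) and the standard library are available. Lean on these libraries where they do the work, as an engineer would, in place of code of your own. Each camera call takes 0.05 s, during which the arm holds its last target.

## Working session

There is one attempt and no reset: what is moved stays moved. The work goes in short steps, Python scripts to look and compute and a shell command to move; the robot and the scene stay as the last step left them, time stands still between calls to the robot, and variables do not carry over. Pictures are saved under pics/ and viewed, and the job is handed in when it is done.

```bash
ls -la; mkdir -p pics; cat > h.py <<'E'
import numpy as np, cv2
from plant import status, optics
def save(name,fn):
    d=optics.get_image(name); cv2.imwrite('pics/'+fn,d['image'][:,:,::-1]); 
    np.savez('pics/'+fn[:-4]+'.npz',**{k:d[k] for k in d}); return d
def K(d):
    f=240/np.tan(np.radians(d['vfov'])/2); return np.array([[f,0,d['cx']],[0,f,d['cy']],[0,0,1.]])
def ray(d,px):
    u=cv2.undistortPoints(np.array(px,float).reshape(-1,1,2),K(d),np.array(d['D'],float)).reshape(-1,2)
    v=np.c_[u[:,0],-u[:,1],-np.ones(len(u))]; E=np.array(d['extrinsics']); return E[:3,3],v@E[:3,:3].T
def onz(d,px,z):
    o,v=ray(d,px); return o+v*((z-o[2])/v[:,2])[:,None]
def proj(d,P):
    E=np.array(d['extrinsics']); p=(np.array(P,float).reshape(-1,3)-E[:3,3])@E[:3,:3]
    p=p*[1,-1,-1]; return cv2.projectPoints(p,np.zeros(3),np.zeros(3),K(d),np.array(d['D'],float))[0].reshape(-1,2)
E
python3 - <<'E'
from h import *
print(status.observe())
for n in ['scene','top','wrist']:
    d=save(n,n+'0.png'); print(n,d['vfov'],d['cx'],d['cy'],d['D'],np.round(d['extrinsics'],3).tolist())
E
```

```text
total 12
drwxr-xr-x  3 agent agent 4096 Dec  6 04:36 .
drwxr-xr-x 23 root  root  4096 Dec  6 04:36 ..
drwxr-xr-x  2 agent agent 4096 Dec  6 04:36 pics
{'time_s': 0.0, 'qpos': array([ 1.21402809,  0.46839482, -0.01158127,  1.60365594,  0.00599528,
        1.0713974 , -0.05628999]), 'dq': array([-0.00061771,  0.00019672,  0.00044501,  0.0002506 ,  0.00077092,
        0.00098252, -0.00101977]), 'effort': array([ 7.74381933e-04, -5.32384729e+01,  2.16661545e-02, -2.51301599e+01,
        1.13186068e-02,  7.96642184e-03,  2.21845859e-06]), 'ee_pos': array([ 0.20036995, -0.61775695,  0.23831348]), 'eef_rot': array([-3.10127707e+00, -4.90452832e-01,  6.50002991e-04]), 'force': array([ 0.34095552,  0.54392843, -0.2243024 ]), 'moment': array([-0.01274201,  0.00640987, -0.01938833]), 'finger_gap': 0.08539649171656212}
scene 42.2280132649433 331.2275315859157 247.8128046581536 [-0.03334584  0.          0.          0.          0.        ] [[-0.888, -0.244, 0.39, 1.072], [0.46, -0.486, 0.743, 1.039], [0.008, 0.839, 0.544, 0.812], [0.0, 0.0, 0.0, 1.0]]
top 42.928448862023984 313.0850980454241 227.34352703845988 [-0.19124583  0.          0.          0.          0.        ] [[0.022, 0.993, -0.118, 0.407], [-1.0, 0.022, -0.0, 0.038], [0.002, 0.118, 0.993, 1.282], [0.0, 0.0, 0.0, 1.0]]
wrist 64.26341675986669 322.84352485127556 237.75782369736825 [-0.07889161  0.          0.          0.          0.        ] [[0.308, 0.915, 0.26, 0.266], [-0.951, 0.297, 0.082, -0.597], [-0.002, -0.272, 0.962, 0.372], [0.0, 0.0, 0.0, 1.0]]
```

View pics/scene0.png

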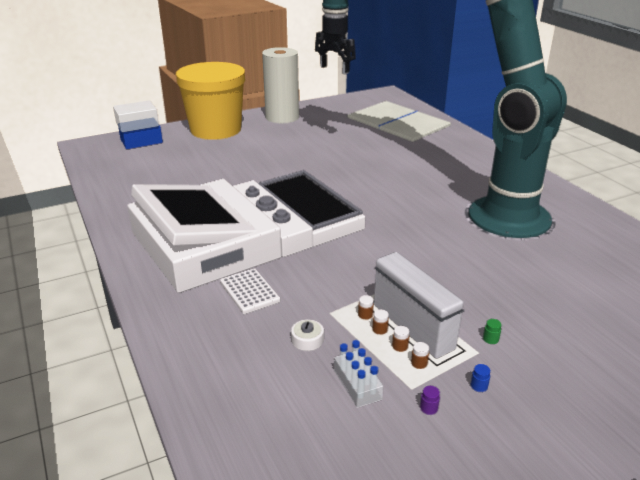

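View pics/top0.png

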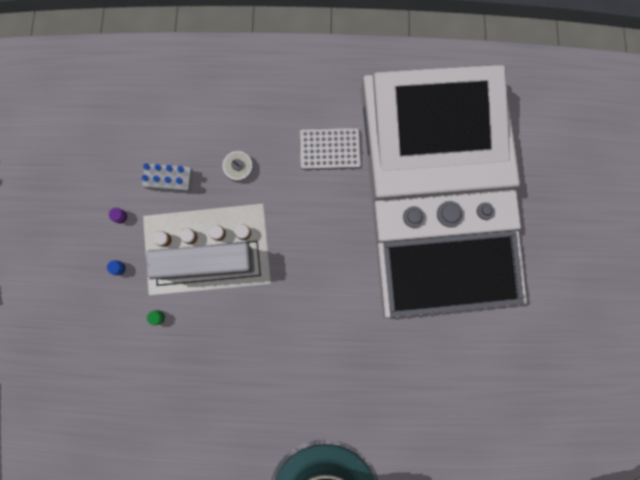

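View pics/wrist0.png

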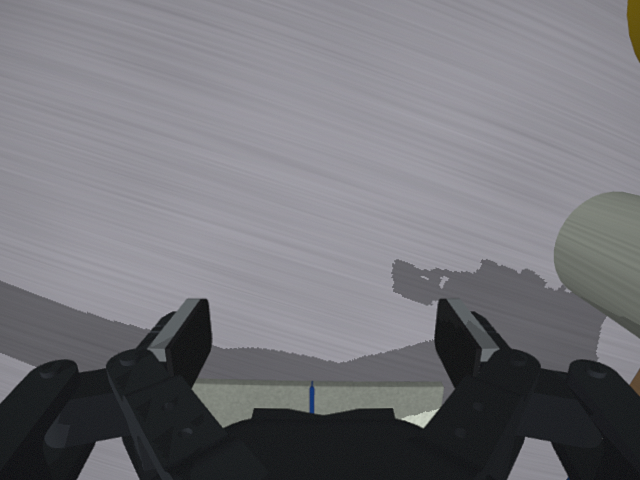

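```bash
python3 - <<'E'
import cv2
a=cv2.imread('pics/top0.png')[190:310,90:290]; b=cv2.imread('pics/scene0.png')[240:400,310:520]
cv2.imwrite('pics/c1.png',cv2.resize(a,(800,480),interpolation=cv2.INTER_CUBIC)); cv2.imwrite('pics/c2.png',cv2.resize(b,(787,600),interpolation=cv2.INTER_CUBIC))
c=cv2.imread('pics/top0.png')[180:330,360:540];cv2.imwrite('pics/c3.png',cv2.resize(c,(720,600),interpolation=cv2.INTER_CUBIC))
E
```

```text
(no output)
```

View pics/c1.png

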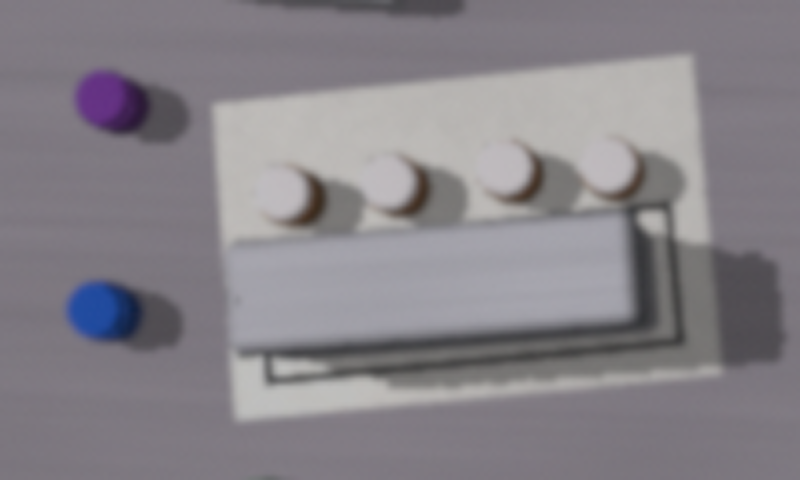

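View pics/c2.png

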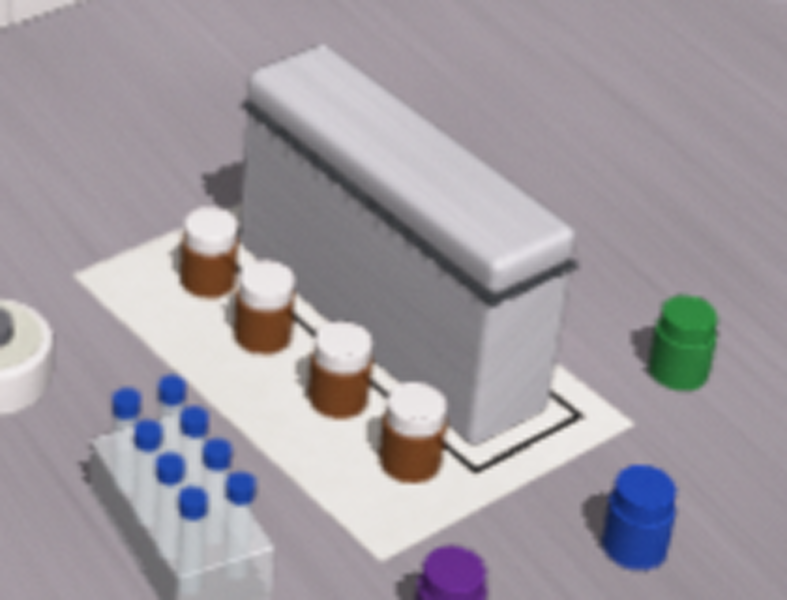

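View pics/c3.png

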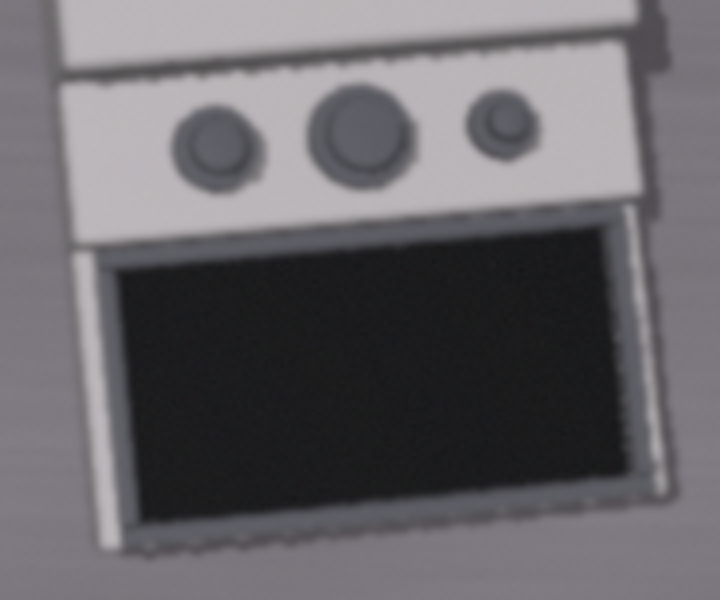

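```bash
cat >> h.py <<'E'
def load(fn):
    z=np.load('pics/'+fn); return {k:z[k] for k in z.files}
E
python3 - <<'E'
from h import *
d=load('top0.npz')
c=lambda L,o:[(x/4+o[0],y/4+o[1]) for x,y in L]
A=(90,190);B=(360,180)
np.set_printoptions(precision=4,suppress=True)
def show(n,L,o,z):
    P=onz(d,c(L,o),z)[:,:2]; print(n,P.tolist(),'mean',P.mean(0)); return P
for n,L,o,z in [('can',[(232,243),(632,210),(637,325),(237,352)],A,.12),('mat',[(213,103),(692,55),(722,376),(235,421)],A,0),('outl',[(672,205),(681,341),(268,381)],A,0),('vials',[(284,193),(388,183),(505,169),(608,166)],A,.041),('deck',[(120,270),(602,228),(630,472),(140,522)],B,.04),('keys M L S',[(222,145),(365,133),(508,120)],B,.066),
 ('look',[(105,98),(98,310)],A,.041)]:
    P=show(n,L,o,z)
    if len(P)==4: print('  edges',[np.round(np.linalg.norm(P[i]-P[i-1]),4) for i in range(4)],'yaw y-edge',np.degrees(np.arctan2(*( (P[0]-P[1])*[-1,1]))), np.degrees(np.arctan2(*((P[3]-P[2])*[-1,1]))))
E
```

```text
can [[0.49228133379572775, 0.35661744958407837], [0.5130580334953173, 0.16219228742367453], [0.4580958427907187, 0.15799142997078486], [0.4397127005520683, 0.35162095674316907]] mean [0.4758 0.2571]
  edges [np.float64(0.0528), np.float64(0.1955), np.float64(0.0551), np.float64(0.1945)] yaw y-edge 6.099604874643164 5.423392274272809
mat [[0.5761776955298707, 0.4041001074457481], [0.6074410303391258, 0.14592705497406605], [0.4376960671295536, 0.12487645799185204], [0.40643684102138256, 0.3835285417750117]] mean [0.5069 0.2646]
  edges [np.float64(0.171), np.float64(0.2601), np.float64(0.171), np.float64(0.2605)] yaw y-edge 6.90458499376209 6.891023558681001
outl [[0.5271154977677921, 0.15393188333650548], [0.45550809220893285, 0.14695786983989886], [0.42820756905254653, 0.36645581357330814]] mean [0.4703 0.2224]
vials [[0.5246672543761431, 0.35201337192974824], [0.531159566900204, 0.2975366606688816], [0.5398168568648851, 0.23692466972671566], [0.5425855645480508, 0.18377591637826443]] mean [0.5346 0.2676]
  edges [np.float64(0.1692), np.float64(0.0549), np.float64(0.0612), np.float64(0.0532)] yaw y-edge 6.79622319548558 -177.01795451561722
deck [[0.5165650500821921, -0.12015805842356994], [0.5435608555166169, -0.37472316138684303], [0.4165808529669439, -0.3889615056100518], [0.38828999889344873, -0.1318667147558]] mean [ 0.4662 -0.2539]
  edges [np.float64(0.1288), np.float64(0.256), np.float64(0.1278), np.float64(0.2586)] yaw y-edge 6.053407631878404 6.279594462201445
keys M L S [[0.5787476457678902, -0.1682990046499254], [0.5866745014106458, -0.24193861317357382], [0.5952707702825095, -0.31692482699247015]] mean [ 0.5869 -0.2424]
look [[0.5722341664154414, 0.45101947938665266], [0.46126369616184354, 0.4483766225219643]] mean [0.5167 0.4497]
```

```bash
cat >> h.py <<'E'
from scipy.spatial.transform import Rotation as R
def go(p,jaw=None):
    """delta in tool axes to reach world p, with jaw axis (tool y) along world angle jaw deg (mod 180)"""
    s=status.observe(); M=R.from_rotvec(s['eef_rot']).as_matrix()
    print('t',round(s['time_s'],2),'pos',np.round(s['ee_pos'],4),'gap',round(s['finger_gap'],4),'q7',round(s['qpos'][6],3),'F',np.round(s['force'],1))
    print('linear',np.round(M.T@(np.array(p)-s['ee_pos']),4))
    a=np.degrees(np.arctan2(M[1,1],M[0,1])); 
    if jaw is not None:
        dd=(jaw-a+90)%180-90; print('jaw now',round(a,2),'world turn deg',round(dd,2),'tool yaw rad',round(-np.radians(dd),4))
E
python3 - <<'E'
from h import *
s=status.observe(); print(np.round(R.from_rotvec(s['eef_rot']).as_matrix(),3))
go([.476,.257,.2],6.3)
E
```

```text
[[ 0.951  0.309 -0.001]
 [ 0.309 -0.951  0.001]
 [-0.    -0.001 -1.   ]]
t 0.15 pos [ 0.2005 -0.6179  0.2386] gap 0.0853 q7 -0.056 F [-0.   0.6 -0.9]
linear [ 0.5321 -0.7471  0.0395]
jaw now -72.02 world turn deg 78.32 tool yaw rad -1.367
```

```bash
python3 - <<'E'
from h import *
go([.47,-.3,.24],6.3)
E
```

```text
t 0.15 pos [ 0.2005 -0.6179  0.2386] gap 0.0853 q7 -0.056 F [-0.   0.6 -0.9]
linear [ 0.3545 -0.2192 -0.0012]
jaw now -72.02 world turn deg 78.32 tool yaw rad -1.367
```

```bash
python3 -m handwheel '[{"gripper":0,"linear":[0.035,-0.022,0],"yaw":-0.12},{"gripper":0,"linear":[0.07,-0.044,0],"yaw":-0.24},{"gripper":0,"linear":[0.105,-0.066,0],"yaw":-0.36},{"gripper":0,"linear":[0.14,-0.088,0],"yaw":-0.48},{"gripper":0,"linear":[0.175,-0.11,0],"yaw":-0.6},{"gripper":0,"linear":[0.21,-0.132,0],"yaw":-0.72},{"gripper":0,"linear":[0.245,-0.154,0],"yaw":-0.84},{"gripper":0,"linear":[0.28,-0.176,0],"yaw":-0.96},{"gripper":0,"linear":[0.315,-0.198,0],"yaw":-1.08},{"gripper":0,"linear":[0.354,-0.219,0],"yaw":-1.2}]'; python3 - <<'E'
from h import *
go([.474,.05,.24],6.3)
E
```

```text
time_s: 0.98
ee_pos: [0.4682, -0.3004, 0.2389]
eef_rot: [-2.277, -2.163, -0.0]
force: [-0.1, -0.8, 0.1]
finger_gap: 0.0857
t 0.98 pos [ 0.4682 -0.3004  0.2389] gap 0.0857 q7 0.321 F [-0.1 -0.8  0.1]
linear [ 0.3502 -0.0122 -0.0008]
jaw now -2.94 world turn deg 9.24 tool yaw rad -0.1613
```

```bash
python3 - <<'E'
from h import *
save('wrist','w1.png')
E
python3 -m handwheel '[{"gripper":0,"linear":[0.035,0,0],"yaw":-0.08},{"gripper":0,"linear":[0.07,-0.002,0],"yaw":-0.161},{"gripper":0,"linear":[0.105,-0.003,0],"yaw":-0.161},{"gripper":0,"linear":[0.14,-0.004,0],"yaw":-0.161},{"gripper":0,"linear":[0.175,-0.006,0],"yaw":-0.161},{"gripper":0,"linear":[0.21,-0.007,0],"yaw":-0.161},{"gripper":0,"linear":[0.245,-0.008,0],"yaw":-0.161},{"gripper":0,"linear":[0.28,-0.01,0],"yaw":-0.161},{"gripper":0,"linear":[0.315,-0.011,0],"yaw":-0.161},{"gripper":0,"linear":[0.35,-0.012,0],"yaw":-0.161}]'; python3 - <<'E'
from h import *
go([.4763,.2578,.22],6.3)
E
```

```text
time_s: 1.87
ee_pos: [0.4747, 0.0595, 0.2415]
eef_rot: [2.078, 2.357, 0.011]
force: [1.2, -0.4, 0.4]
finger_gap: 0.0854
t 1.87 pos [0.4747 0.0595 0.2415] gap 0.0854 q7 -0.223 F [ 1.2 -0.4  0.4]
linear [0.1964 0.0263 0.0225]
jaw now 7.2 world turn deg -0.9 tool yaw rad 0.0157
```

View pics/w1.png

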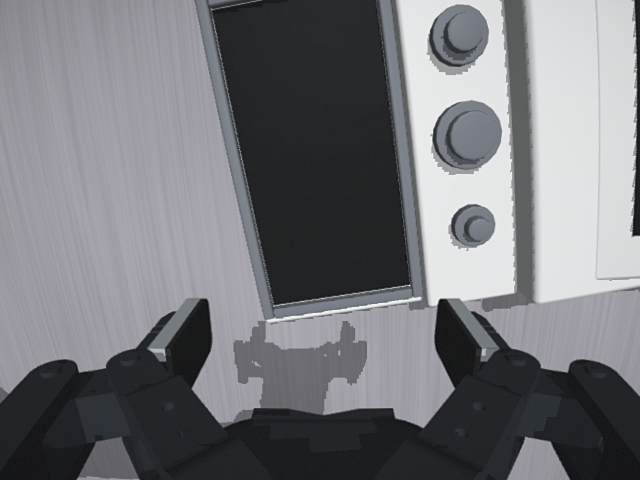

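```bash
python3 -m handwheel '[{"gripper":0,"linear":[0.035,0.005,0],"yaw":0.016},{"gripper":0,"linear":[0.07,0.01,0],"yaw":0.016},{"gripper":0,"linear":[0.105,0.014,0],"yaw":0.016},{"gripper":0,"linear":[0.14,0.018,0],"yaw":0.016},{"gripper":0,"linear":[0.175,0.023,0.01],"yaw":0.016},{"gripper":0,"linear":[0.196,0.026,0.02],"yaw":0.016},{"gripper":0,"linear":[0.196,0.026,0.02],"yaw":0.016},{"gripper":0,"linear":[0.196,0.026,0.02],"yaw":0.016}]'; python3 - <<'E'
from h import *
save('wrist','w2.png')
go([.4763,.2578,.085],6.3)
E
```

```text
time_s: 2.53
ee_pos: [0.4752, 0.258, 0.2217]
eef_rot: [-2.093, -2.341, -0.009]
force: [0.1, 0.8, 0.3]
finger_gap: 0.0852
t 2.58 pos [0.4759 0.2568 0.222 ] gap 0.0856 q7 -0.702 F [-0.1 -1.2  0. ]
linear [ 4.00e-04 -1.00e-04  1.37e-01]
jaw now 6.29 world turn deg 0.01 tool yaw rad -0.0002
```

View pics/w2.png

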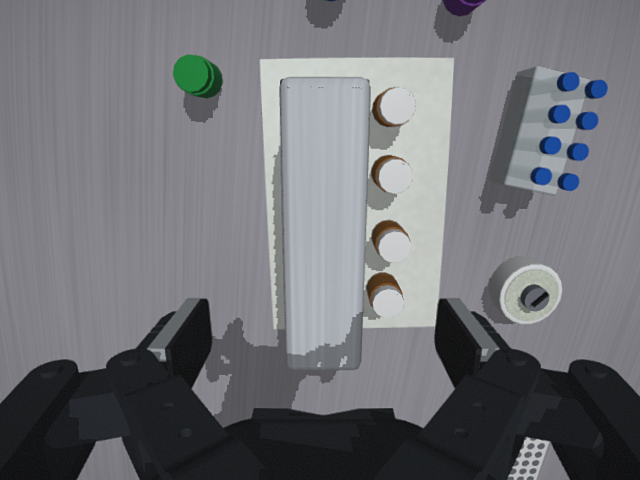

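```bash
python3 - <<'E'
from h import *
d=load('w2.npz')
print(onz(d,[(282,80),(370,80),(361,369),(287,367)],.119)); print(onz(d,[(395,106),(392,174),(393,242),(387,302)],.041)); print(onz(d,[(261,59),(453,58),(439,327),(273,327)],0))
E
```

```text
[[0.44023023 0.35322386 0.119     ]
 [0.49133973 0.35897682 0.119     ]
 [0.5126807  0.16642256 0.119     ]
 [0.4596568  0.16235373 0.119     ]]
[[0.52190183 0.35280196 0.041     ]
 [0.52767018 0.29949151 0.041     ]
 [0.53765963 0.24211145 0.041     ]
 [0.5414009  0.18585552 0.041     ]]
[[4.07317983e-01 3.82422080e-01 0.00000000e+00]
 [5.74012402e-01 4.03122357e-01 5.55111512e-17]
 [6.10411585e-01 1.44824558e-01 0.00000000e+00]
 [4.37865739e-01 1.26601588e-01 0.00000000e+00]]
```

Four white-capped amber vials behind the canister, with green, blue and purple look-alikes well away. The canister is centred between the open jaws, so I'm descending.

```bash
python3 -m handwheel '[{"gripper":0,"linear":[0.002,0,0.03],"yaw":0},{"gripper":0,"linear":[0.002,0,0.06],"yaw":0},{"gripper":0,"linear":[0.002,0,0.09],"yaw":0},{"gripper":0,"linear":[0.002,0,0.115],"yaw":0},{"gripper":0,"linear":[0.002,0,0.137],"yaw":0},{"gripper":0,"linear":[0.002,0,0.137],"yaw":0},{"gripper":0,"linear":[0.002,0,0.137],"yaw":0}]'
python3 -m handwheel '[{"gripper":1,"linear":[0,0,0],"yaw":0},{"gripper":1,"linear":[0,0,0],"yaw":0},{"gripper":1,"linear":[0,0,0],"yaw":0},{"gripper":1,"linear":[0,0,0],"yaw":0},{"gripper":1,"linear":[0,0,0],"yaw":0},{"gripper":1,"linear":[0,0,0],"yaw":0},{"gripper":1,"linear":[0,0,0],"yaw":0},{"gripper":1,"linear":[0,0,0],"yaw":0},{"gripper":1,"linear":[0,0,0],"yaw":0},{"gripper":1,"linear":[0,0,0],"yaw":0}]'; python3 - <<'E'
from h import *
save('wrist','w3.png')
go([.46,.03,.10],6.3)
E
```

```text
time_s: 3.17
ee_pos: [0.4764, 0.2577, 0.0849]
eef_rot: [-2.099, -2.337, -0.006]
force: [0.2, -0.3, -0.1]
finger_gap: 0.0856
time_s: 4.0
ee_pos: [0.4773, 0.2576, 0.0867]
eef_rot: [2.099, 2.336, 0.009]
force: [-1.5, -2.4, 5.8]
finger_gap: 0.0542
t 4.05 pos [0.4773 0.2576 0.0867] gap 0.0548 q7 -0.843 F [-2.4 -2.1  5.4]
linear [-0.2244 -0.0413 -0.0141]
jaw now 6.12 world turn deg 0.18 tool yaw rad -0.0032
```

View pics/w3.png

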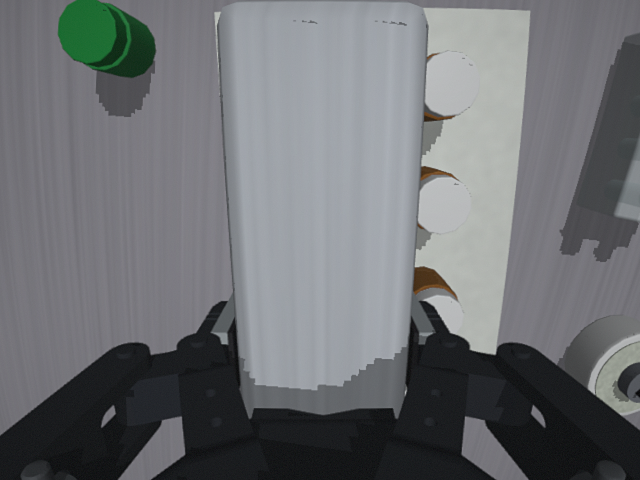

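```bash
python3 -m handwheel '[{"gripper":1,"linear":[0,0,-0.008],"yaw":0},{"gripper":1,"linear":[0,0,-0.016],"yaw":0},{"gripper":1,"linear":[0,-0.01,-0.022],"yaw":0},{"gripper":1,"linear":[-0.02,-0.025,-0.025],"yaw":0},{"gripper":1,"linear":[-0.045,-0.035,-0.025],"yaw":0},{"gripper":1,"linear":[-0.07,-0.041,-0.025],"yaw":0},{"gripper":1,"linear":[-0.095,-0.041,-0.025],"yaw":0},{"gripper":1,"linear":[-0.12,-0.041,-0.025],"yaw":0},{"gripper":1,"linear":[-0.145,-0.041,-0.025],"yaw":0},{"gripper":1,"linear":[-0.17,-0.041,-0.025],"yaw":0}]'; python3 - <<'E'
from h import *
save('top','t4.png')
go([.46,.03,.0885],6.3)
E
```

```text
time_s: 4.88
ee_pos: [0.4538, 0.0831, 0.1117]
eef_rot: [2.098, 2.336, 0.009]
force: [0.6, -0.0, -3.0]
finger_gap: 0.0545
t 4.93 pos [0.4541 0.0771 0.1111] gap 0.0542 q7 -0.492 F [-0.3 -4.9 -3.9]
linear [-0.0474  0.0011  0.0228]
jaw now 5.79 world turn deg 0.51 tool yaw rad -0.0089
```

View pics/t4.png

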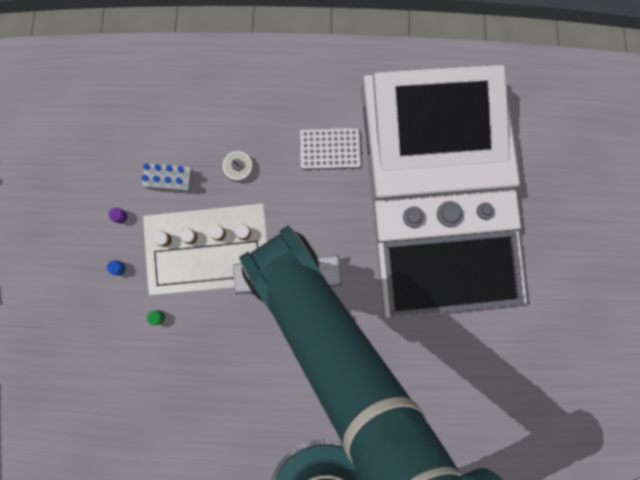

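The canister is held and being carried, and the four vials and the outline are clear. Next I lower it at y≈0.03.

```bash
python3 -m handwheel '[{"gripper":1,"linear":[-0.025,0,0],"yaw":0},{"gripper":1,"linear":[-0.047,0.001,0],"yaw":0},{"gripper":1,"linear":[-0.047,0.001,0.008],"yaw":0},{"gripper":1,"linear":[-0.047,0.001,0.014],"yaw":0},{"gripper":1,"linear":[-0.047,0.001,0.019],"yaw":0},{"gripper":1,"linear":[-0.047,0.001,0.023],"yaw":0},{"gripper":1,"linear":[-0.047,0.001,0.024],"yaw":0},{"gripper":1,"linear":[-0.047,0.001,0.024],"yaw":0}]'; python3 - <<'E'
from h import *
go([.46,.03,.0867],6.3)
E
```

```text
time_s: 5.6
ee_pos: [0.4596, 0.0315, 0.0871]
eef_rot: [2.102, 2.331, 0.002]
force: [-0.3, -0.7, -4.0]
finger_gap: 0.0543
t 5.6 pos [0.4596 0.0315 0.0871] gap 0.0543 q7 -0.424 F [-0.3 -0.7 -4. ]
linear [-0.0016  0.0003  0.0004]
jaw now 5.91 world turn deg 0.39 tool yaw rad -0.0068
```

```bash
python3 -m handwheel '[{"gripper":1,"linear":[0,0,0.001],"yaw":0},{"gripper":1,"linear":[0,0,0.002],"yaw":0},{"gripper":1,"linear":[0,0,0.002],"yaw":0}]'
python3 -m handwheel '[{"gripper":0,"linear":[0,0,0],"yaw":0},{"gripper":0,"linear":[0,0,0],"yaw":0},{"gripper":0,"linear":[0,0,0],"yaw":0},{"gripper":0,"linear":[0,0,0],"yaw":0},{"gripper":0,"linear":[0,0,0],"yaw":0},{"gripper":0,"linear":[0,0,0],"yaw":0},{"gripper":0,"linear":[0,0,0],"yaw":0},{"gripper":0,"linear":[0,0,0],"yaw":0},{"gripper":0,"linear":[0,0,0],"yaw":0}]'
python3 -m handwheel '[{"gripper":0,"linear":[0,0,-0.03],"yaw":0},{"gripper":0,"linear":[0,0,-0.06],"yaw":0},{"gripper":0,"linear":[0,0,-0.09],"yaw":0},{"gripper":0,"linear":[0,0,-0.115],"yaw":0},{"gripper":0,"linear":[0,0,-0.14],"yaw":0},{"gripper":0,"linear":[0,0,-0.14],"yaw":0}]'
python3 - <<'E'
from h import *
go([.5415,.187,.2],6.9)
save('scene','s5.png')
save('wrist','w5.png')
E
```

```text
time_s: 5.85
ee_pos: [0.4599, 0.0317, 0.0867]
eef_rot: [2.1, 2.33, -0.0]
force: [-5.9, -2.1, 15.6]
finger_gap: 0.0543
time_s: 6.6
ee_pos: [0.4598, 0.0317, 0.0866]
eef_rot: [2.101, 2.33, -0.0]
force: [0.3, -0.7, -0.3]
finger_gap: 0.0853
time_s: 7.1
ee_pos: [0.462, 0.0327, 0.231]
eef_rot: [2.096, 2.325, 0.008]
force: [1.3, -0.1, 0.1]
finger_gap: 0.0853
t 7.1 pos [0.462  0.0327 0.231 ] gap 0.0853 q7 -0.222 F [ 1.3 -0.1  0.1]
linear [0.1454 0.0946 0.0314]
jaw now 5.93 world turn deg 0.97 tool yaw rad -0.017
```

View pics/s5.png

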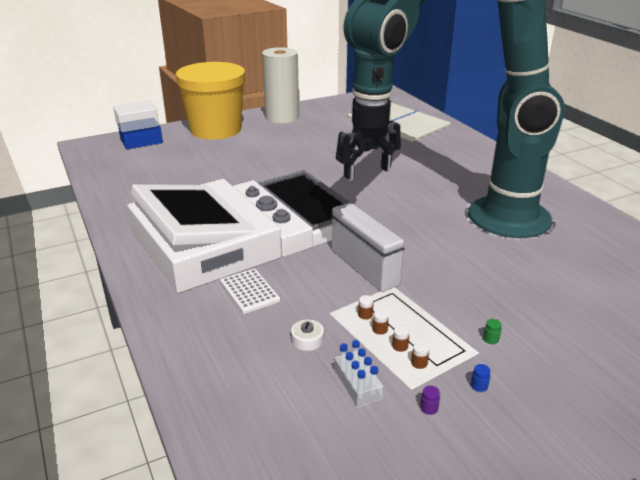

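View pics/w5.png

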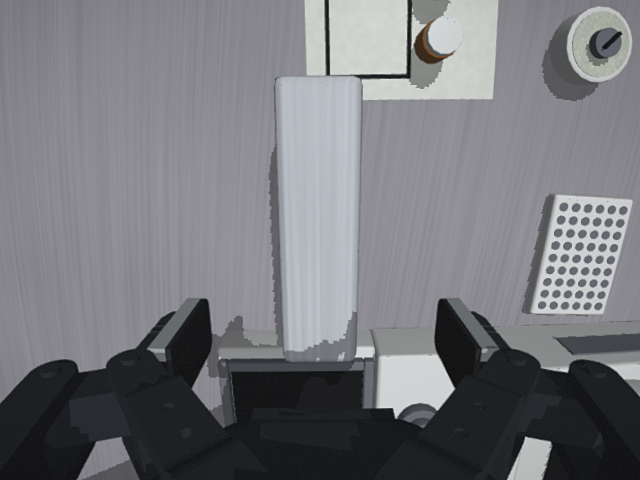

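```bash
python3 -m handwheel '[{"gripper":0,"linear":[0.036,0.024,0.005],"yaw":-0.017},{"gripper":0,"linear":[0.072,0.047,0.015],"yaw":-0.017},{"gripper":0,"linear":[0.108,0.07,0.03],"yaw":-0.017},{"gripper":0,"linear":[0.144,0.095,0.055],"yaw":-0.017},{"gripper":0,"linear":[0.144,0.095,0.08],"yaw":-0.017},{"gripper":0,"linear":[0.144,0.095,0.08],"yaw":-0.017}]'
python3 - <<'E'
from h import *
go([.542,.185,.015],6.9)
d=save('wrist','w6.png')
P=proj(d,[[.542,.185,.041],[.538,.24,.041],[.529,.298,.041],[.523,.352,.041]]);print(P)
E
```

```text
time_s: 7.7
ee_pos: [0.5363, 0.1873, 0.1398]
eef_rot: [-2.077, -2.355, 0.011]
force: [-0.9, -1.9, -0.9]
finger_gap: 0.0854
t 7.7 pos [0.5363 0.1873 0.1398] gap 0.0854 q7 -0.626 F [-0.9 -1.9 -0.9]
linear [-0.0026  0.0061  0.1248]
jaw now 7.17 world turn deg -0.27 tool yaw rad 0.0047
[[333.2824751  246.9853466 ]
 [338.68824742 159.17564427]
 [336.54268567  54.69587991]
 [338.48156511 -49.43712148]]
```

View pics/w6.png

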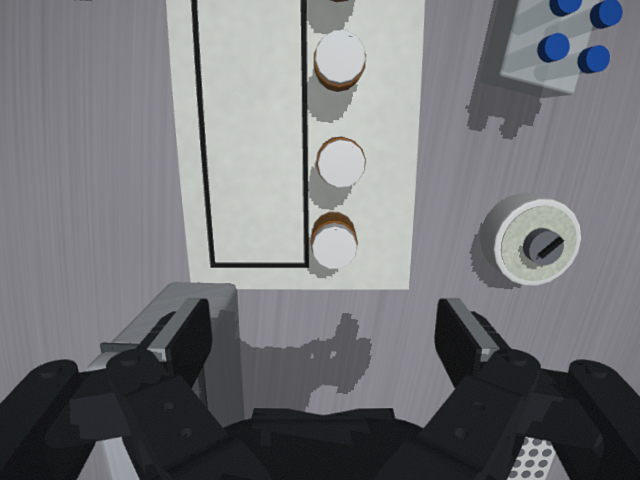

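```bash
python3 -m handwheel '[{"gripper":0,"linear":[-0.002,0.007,0.03],"yaw":0},{"gripper":0,"linear":[-0.002,0.007,0.06],"yaw":0},{"gripper":0,"linear":[-0.002,0.007,0.09],"yaw":0},{"gripper":0,"linear":[-0.002,0.007,0.112],"yaw":0},{"gripper":0,"linear":[-0.002,0.007,0.124],"yaw":0},{"gripper":0,"linear":[-0.002,0.007,0.124],"yaw":0},{"gripper":0,"linear":[-0.002,0.007,0.124],"yaw":0}]'
python3 -m handwheel '[{"gripper":1,"linear":[0,0,0],"yaw":0},{"gripper":1,"linear":[0,0,0],"yaw":0},{"gripper":1,"linear":[0,0,0],"yaw":0},{"gripper":1,"linear":[0,0,0],"yaw":0},{"gripper":1,"linear":[0,0,0],"yaw":0},{"gripper":1,"linear":[0,0,0],"yaw":0},{"gripper":1,"linear":[0,0,0],"yaw":0},{"gripper":1,"linear":[0,0,0],"yaw":0},{"gripper":1,"linear":[0,0,0],"yaw":0},{"gripper":1,"linear":[0,0,0],"yaw":0}]'
python3 - <<'E'
from h import *
go([.54,.185,.24],6.9)
save('wrist','w7.png')
E
```

```text
time_s: 8.33
ee_pos: [0.5436, 0.1834, 0.0188]
eef_rot: [2.08, 2.353, -0.01]
force: [0.4, -0.1, 0.6]
finger_gap: 0.085
time_s: 9.17
ee_pos: [0.5443, 0.1835, 0.02]
eef_rot: [2.079, 2.352, -0.009]
force: [-1.1, -0.3, 6.9]
finger_gap: 0.0301
t 9.17 pos [0.5443 0.1835 0.02  ] gap 0.0301 q7 -0.729 F [-1.1 -0.3  6.9]
linear [ 0.0009 -0.0047 -0.22  ]
jaw now 7.05 world turn deg -0.15 tool yaw rad 0.0027
```

View pics/w7.png

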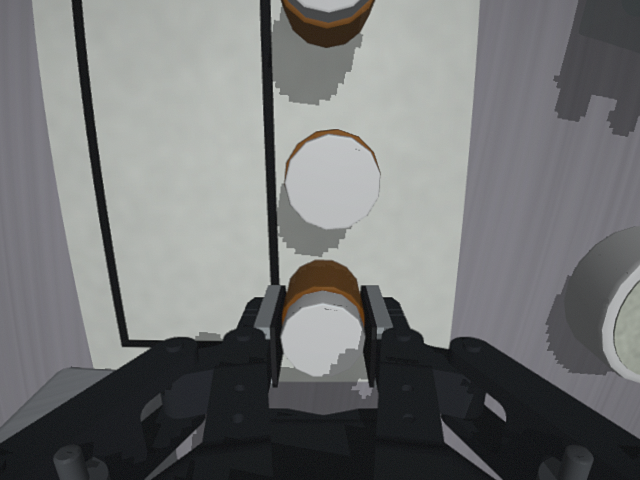

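```bash
python3 -m handwheel '[{"gripper":1,"linear":[0,0,-0.015],"yaw":0},{"gripper":1,"linear":[0,0,-0.04],"yaw":0},{"gripper":1,"linear":[0,0,-0.07],"yaw":0},{"gripper":1,"linear":[0,0,-0.1],"yaw":0},{"gripper":1,"linear":[0,0,-0.13],"yaw":0},{"gripper":1,"linear":[0,0,-0.16],"yaw":0},{"gripper":1,"linear":[0,0,-0.19],"yaw":0},{"gripper":1,"linear":[0,0,-0.21],"yaw":0},{"gripper":1,"linear":[-0.02,0,-0.21],"yaw":0},{"gripper":1,"linear":[-0.05,0,-0.21],"yaw":0}]'
python3 - <<'E'
from h import *
go([.476,-.3434,.23],6.2)
E
```

```text
time_s: 10.05
ee_pos: [0.5509, 0.1384, 0.2327]
eef_rot: [2.071, 2.358, -0.002]
force: [0.2, -0.9, -1.0]
finger_gap: 0.0299
t 10.05 pos [0.5509 0.1384 0.2327] gap 0.0299 q7 -0.455 F [ 0.2 -0.9 -1. ]
linear [-0.4681 -0.1364  0.0041]
jaw now 7.41 world turn deg -1.21 tool yaw rad 0.021
```

```bash
python3 -m handwheel '[{"gripper":1,"linear":[-0.035,-0.01,0],"yaw":0.01},{"gripper":1,"linear":[-0.07,-0.02,0],"yaw":0.02},{"gripper":1,"linear":[-0.108,-0.031,0],"yaw":0.02},{"gripper":1,"linear":[-0.146,-0.042,0],"yaw":0.02},{"gripper":1,"linear":[-0.184,-0.053,0],"yaw":0.02},{"gripper":1,"linear":[-0.222,-0.064,0],"yaw":0.02},{"gripper":1,"linear":[-0.26,-0.076,0],"yaw":0.02},{"gripper":1,"linear":[-0.298,-0.087,0],"yaw":0.02},{"gripper":1,"linear":[-0.336,-0.098,0],"yaw":0.02},{"gripper":1,"linear":[-0.37,-0.108,0],"yaw":0.02}]'
python3 - <<'E'
from h import *
go([.476,-.3434,.12],6.2)
E
```

```text
time_s: 10.88
ee_pos: [0.4905, -0.245, 0.2341]
eef_rot: [2.095, 2.335, -0.003]
force: [0.8, -0.0, -0.1]
finger_gap: 0.0299
t 10.88 pos [ 0.4905 -0.245   0.2341] gap 0.0299 q7 0.293 F [ 0.8 -0.  -0.1]
linear [-0.0957 -0.0252  0.1145]
jaw now 6.2 world turn deg 0.0 tool yaw rad -0.0001
```

```bash
python3 -m handwheel '[{"gripper":1,"linear":[-0.035,-0.01,0.01],"yaw":0},{"gripper":1,"linear":[-0.07,-0.018,0.03],"yaw":0},{"gripper":1,"linear":[-0.096,-0.025,0.055],"yaw":0},{"gripper":1,"linear":[-0.096,-0.025,0.08],"yaw":0},{"gripper":1,"linear":[-0.096,-0.025,0.1],"yaw":0},{"gripper":1,"linear":[-0.096,-0.025,0.114],"yaw":0},{"gripper":1,"linear":[-0.096,-0.025,0.114],"yaw":0},{"gripper":1,"linear":[-0.096,-0.025,0.114],"yaw":0}]'
python3 - <<'E'
from h import *
go([.476,-.3434,.0605],6.2)
save('wrist','w8.png')
E
```

```text
time_s: 11.55
ee_pos: [0.4764, -0.343, 0.1204]
eef_rot: [2.095, 2.337, -0.002]
force: [0.2, 0.4, -0.5]
finger_gap: 0.03
t 11.55 pos [ 0.4764 -0.343   0.1204] gap 0.03 q7 0.376 F [ 0.2  0.4 -0.5]
linear [-0.0001 -0.0005  0.0599]
jaw now 6.25 world turn deg -0.05 tool yaw rad 0.0009
```

View pics/w8.png

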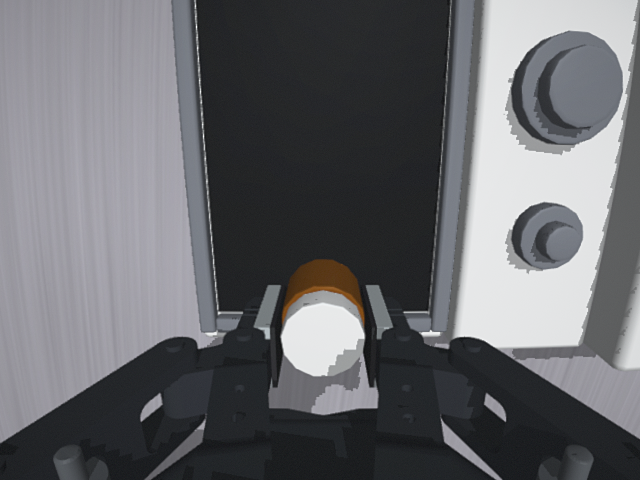

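```bash
python3 -m handwheel '[{"gripper":1,"linear":[0,0,0.02],"yaw":0},{"gripper":1,"linear":[0,0,0.038],"yaw":0},{"gripper":1,"linear":[0,0,0.05],"yaw":0},{"gripper":1,"linear":[0,0,0.055],"yaw":0},{"gripper":1,"linear":[0,0,0.058],"yaw":0},{"gripper":1,"linear":[0,0,0.06],"yaw":0},{"gripper":1,"linear":[0,0,0.06],"yaw":0}]'

```

```text
time_s: 12.18
ee_pos: [0.4777, -0.3438, 0.062]
eef_rot: [2.093, 2.335, -0.002]
force: [0.1, 0.8, -0.3]
finger_gap: 0.0298
```

```bash
python3 -m handwheel '[{"gripper":1,"linear":[0,0,0.0015],"yaw":0},{"gripper":1,"linear":[0,0,0.002],"yaw":0},{"gripper":1,"linear":[0,0,0.002],"yaw":0}]'

```

```text
time_s: 12.43
ee_pos: [0.4779, -0.344, 0.0604]
eef_rot: [2.092, 2.334, -0.002]
force: [0.2, -0.2, -0.3]
finger_gap: 0.0299
```

```bash
python3 -m handwheel '[{"gripper":1,"linear":[0,0,0.001],"yaw":0},{"gripper":1,"linear":[0,0,0.002],"yaw":0},{"gripper":1,"linear":[0,0,0.002],"yaw":0}]'

```

```text
time_s: 12.68
ee_pos: [0.4781, -0.3441, 0.06]
eef_rot: [2.092, 2.334, -0.004]
force: [-3.3, 2.3, 12.2]
finger_gap: 0.0301
```

```bash
python3 -m handwheel '[{"gripper":0.4,"linear":[0,0,0],"yaw":0},{"gripper":0.4,"linear":[0,0,0],"yaw":0},{"gripper":0.4,"linear":[0,0,0],"yaw":0},{"gripper":0.4,"linear":[0,0,0],"yaw":0},{"gripper":0.4,"linear":[0,0,0],"yaw":0},{"gripper":0.4,"linear":[0,0,0],"yaw":0}]'
python3 -m handwheel '[{"gripper":0.4,"linear":[0,0,-0.02],"yaw":0},{"gripper":0.4,"linear":[0,0,-0.05],"yaw":0},{"gripper":0.4,"linear":[0,0,-0.09],"yaw":0},{"gripper":0.2,"linear":[0,0,-0.13],"yaw":0},{"gripper":0,"linear":[0,0,-0.17],"yaw":0},{"gripper":0,"linear":[0.03,0.01,-0.17],"yaw":0},{"gripper":0,"linear":[0.07,0.03,-0.17],"yaw":0},{"gripper":0,"linear":[0.11,0.04,-0.17],"yaw":0},{"gripper":0,"linear":[0.15,0.05,-0.17],"yaw":0},{"gripper":0,"linear":[0.19,0.06,-0.17],"yaw":0}]'
python3 - <<'E'
from h import *
go([.538,.24,.15],6.9)
save('top','t9.png');d=save('scene','s9.png')
E
```

```text
time_s: 13.18
ee_pos: [0.478, -0.3441, 0.0598]
eef_rot: [2.092, 2.334, -0.004]
force: [0.5, 0.1, -0.9]
finger_gap: 0.0513
time_s: 14.02
ee_pos: [0.516, -0.1475, 0.2288]
eef_rot: [2.093, 2.333, -0.003]
force: [1.0, 0.3, 0.1]
finger_gap: 0.0854
t 14.02 pos [ 0.516  -0.1475  0.2288] gap 0.0854 q7 0.092 F [1.  0.3 0.1]
linear [0.3833 0.0637 0.0763]
jaw now 6.23 world turn deg 0.67 tool yaw rad -0.0117
```

View pics/t9.png

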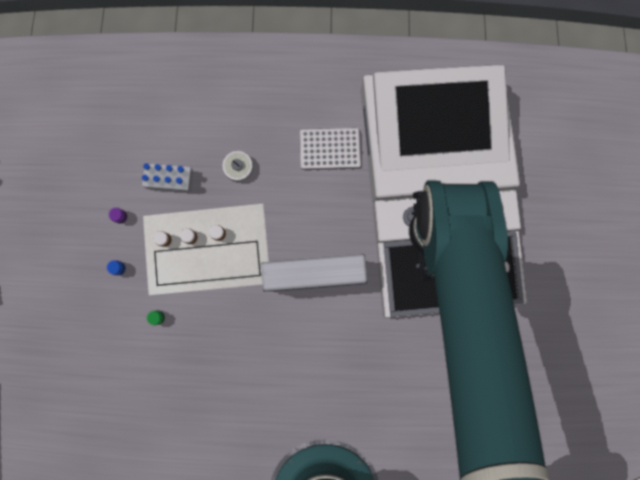

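View pics/s9.png

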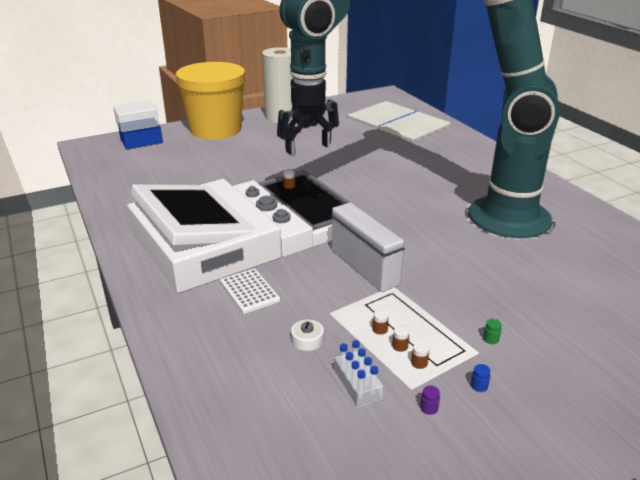

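Vial one is upright on the deck, and the other three are still in their places. Next is vial two.

```bash
python3 -m handwheel '[{"gripper":0,"linear":[0.038,0.006,0],"yaw":-0.012},{"gripper":0,"linear":[0.076,0.012,0],"yaw":-0.012},{"gripper":0,"linear":[0.115,0.018,0],"yaw":-0.012},{"gripper":0,"linear":[0.154,0.025,0],"yaw":-0.012},{"gripper":0,"linear":[0.193,0.032,0],"yaw":-0.012},{"gripper":0,"linear":[0.232,0.038,0],"yaw":-0.012},{"gripper":0,"linear":[0.271,0.045,0],"yaw":-0.012},{"gripper":0,"linear":[0.31,0.051,0.01],"yaw":-0.012},{"gripper":0,"linear":[0.349,0.058,0.03],"yaw":-0.012},{"gripper":0,"linear":[0.383,0.064,0.05],"yaw":-0.012}]'
python3 - <<'E'
from h import *
go([.538,.24,.015],6.9)
d=save('wrist','w10.png')
P=proj(d,[[.538,.24,.041],[.529,.298,.041],[.523,.352,.041]]);print(P)
im=cv2.cvtColor(d['image'],cv2.COLOR_RGB2HSV)
E
```

```text
time_s: 14.95
ee_pos: [0.5353, 0.2481, 0.1788]
eef_rot: [2.064, 2.358, 0.005]
force: [-0.0, 0.2, 0.2]
finger_gap: 0.0853
t 14.95 pos [0.5353 0.2481 0.1788] gap 0.0853 q7 -0.7 F [-0.   0.2  0.2]
linear [-0.0078  0.0004  0.1639]
jaw now 7.62 world turn deg -0.72 tool yaw rad 0.0126
[[324.62234968 238.04082856]
 [322.88251383 157.34301508]
 [324.62472055  75.20280415]]
```

View pics/w10.png

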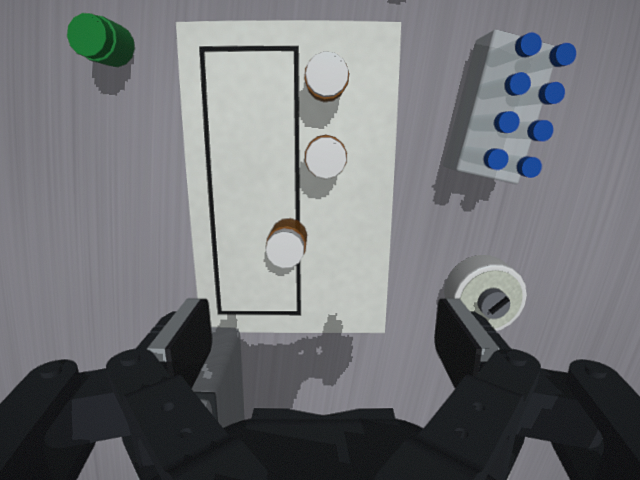

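This vial has been knocked aside: its cap is at (286,250), not the predicted (325,238), though it is still upright. I'll re-measure it.

```bash
python3 - <<'E'
from h import *
d=load('w10.npz')
P=onz(d,[(286,250),(326,157),(327,75)],.041);print(P)
go([P[0,0],P[0,1],.017],6.9)
E
```

```text
[[0.51068574 0.22708018 0.041     ]
 [0.53112798 0.29852047 0.041     ]
 [0.52455275 0.35233879 0.041     ]]
t 15.0 pos [0.5312 0.2559 0.1745] gap 0.0855 q7 -0.703 F [-0.4  6.2 -0.8]
linear [-0.026  -0.0246  0.1575]
jaw now 8.15 world turn deg -1.25 tool yaw rad 0.0218
```

```bash
python3 -m handwheel '[{"gripper":0,"linear":[-0.013,-0.012,0.01],"yaw":0.02},{"gripper":0,"linear":[-0.026,-0.025,0.03],"yaw":0.02},{"gripper":0,"linear":[-0.026,-0.025,0.06],"yaw":0.02},{"gripper":0,"linear":[-0.026,-0.025,0.07],"yaw":0.02},{"gripper":0,"linear":[-0.026,-0.025,0.07],"yaw":0.02},{"gripper":0,"linear":[-0.026,-0.025,0.07],"yaw":0.02}]'
python3 - <<'E'
from h import *
d=save('wrist','w11.png')
go([.5107,.227,.017],6.9)
print(proj(d,[[.5107,.227,.041]]))
E
```

```text
time_s: 15.5
ee_pos: [0.5107, 0.2271, 0.1047]
eef_rot: [-2.081, -2.352, -0.004]
force: [0.5, 0.9, 0.6]
finger_gap: 0.0851
t 15.55 pos [0.5112 0.2276 0.1056] gap 0.0853 q7 -0.756 F [ 0.9 -0.4  0.2]
linear [-0.0008 -0.0008  0.0886]
jaw now 7.01 world turn deg -0.11 tool yaw rad 0.0019
[[324.08238578 261.67477238]]
```

View pics/w11.png

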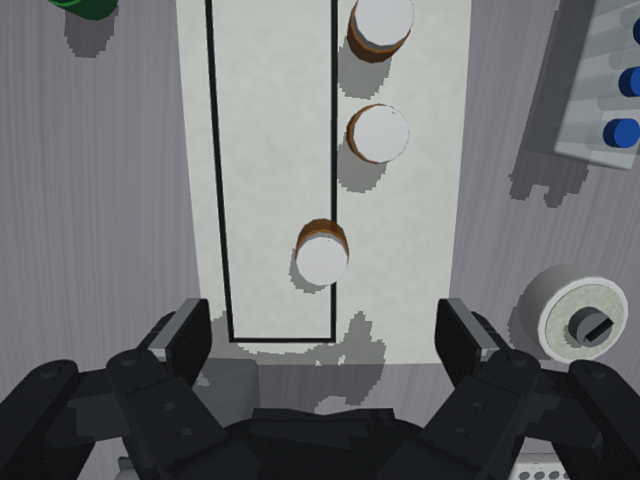

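```bash
python3 -m handwheel '[{"gripper":0,"linear":[0,-0.001,0.03],"yaw":0},{"gripper":0,"linear":[0,-0.001,0.055],"yaw":0},{"gripper":0,"linear":[0,-0.001,0.075],"yaw":0},{"gripper":0,"linear":[0,-0.001,0.087],"yaw":0},{"gripper":0,"linear":[0,-0.001,0.087],"yaw":0},{"gripper":0,"linear":[0,-0.001,0.087],"yaw":0}]'
python3 -m handwheel '[{"gripper":1,"linear":[0,0,0],"yaw":0},{"gripper":1,"linear":[0,0,0],"yaw":0},{"gripper":1,"linear":[0,0,0],"yaw":0},{"gripper":1,"linear":[0,0,0],"yaw":0},{"gripper":1,"linear":[0,0,0],"yaw":0},{"gripper":1,"linear":[0,0,0],"yaw":0},{"gripper":1,"linear":[0,0,0],"yaw":0},{"gripper":1,"linear":[0,0,0],"yaw":0},{"gripper":1,"linear":[0,0,0],"yaw":0}]'
python3 -m handwheel '[{"gripper":1,"linear":[0,0,-0.015],"yaw":0},{"gripper":1,"linear":[0,0,-0.04],"yaw":0},{"gripper":1,"linear":[0,0,-0.07],"yaw":0},{"gripper":1,"linear":[0,0,-0.1],"yaw":0},{"gripper":1,"linear":[0,0,-0.13],"yaw":0},{"gripper":1,"linear":[0,0,-0.16],"yaw":0},{"gripper":1,"linear":[0,0,-0.19],"yaw":0},{"gripper":1,"linear":[0,0.01,-0.21],"yaw":0},{"gripper":1,"linear":[-0.02,0.02,-0.21],"yaw":0},{"gripper":1,"linear":[-0.05,0.03,-0.21],"yaw":0}]'
python3 - <<'E'
from h import *
save('wrist','w12.png')
go([.4694,-.2837,.225],6.2)
E
```

```text
time_s: 16.05
ee_pos: [0.5111, 0.2284, 0.0194]
eef_rot: [-2.081, -2.353, -0.008]
force: [0.3, -0.4, 1.0]
finger_gap: 0.0853
time_s: 16.8
ee_pos: [0.5116, 0.2285, 0.0205]
eef_rot: [2.081, 2.352, 0.01]
force: [-0.5, -1.8, 5.2]
finger_gap: 0.0296
time_s: 17.63
ee_pos: [0.5467, 0.185, 0.233]
eef_rot: [2.073, 2.358, 0.017]
force: [-0.3, -0.0, -1.4]
finger_gap: 0.0298
t 17.68 pos [0.5504 0.1747 0.2311] gap 0.0296 q7 -0.538 F [ 2.6 -6.1 -1.5]
linear [-0.4458 -0.1339  0.0054]
jaw now 6.69 world turn deg -0.49 tool yaw rad 0.0085
```

View pics/w12.png

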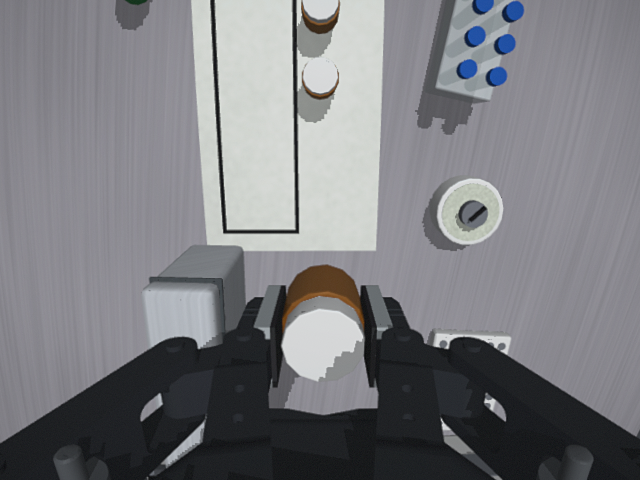

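```bash
python3 -m handwheel '[{"gripper":1,"linear":[-0.038,-0.011,0],"yaw":0.008},{"gripper":1,"linear":[-0.076,-0.023,0],"yaw":0.008},{"gripper":1,"linear":[-0.115,-0.034,0],"yaw":0.008},{"gripper":1,"linear":[-0.154,-0.046,0],"yaw":0.008},{"gripper":1,"linear":[-0.193,-0.058,0],"yaw":0.008},{"gripper":1,"linear":[-0.232,-0.07,0],"yaw":0.008},{"gripper":1,"linear":[-0.271,-0.081,0],"yaw":0.008},{"gripper":1,"linear":[-0.31,-0.093,0],"yaw":0.008},{"gripper":1,"linear":[-0.349,-0.105,0],"yaw":0.008},{"gripper":1,"linear":[-0.38,-0.114,0],"yaw":0.008}]'
python3 - <<'E'
from h import *
go([.4694,-.2837,.12],6.2)
E
```

```text
time_s: 18.52
ee_pos: [0.4799, -0.2195, 0.2306]
eef_rot: [2.097, 2.331, 0.006]
force: [0.7, -0.4, 0.1]
finger_gap: 0.0298
t 18.52 pos [ 0.4799 -0.2195  0.2306] gap 0.0298 q7 0.26 F [ 0.7 -0.4  0.1]
linear [-0.0625 -0.018   0.1106]
jaw now 6.06 world turn deg 0.14 tool yaw rad -0.0024
```

```bash
python3 -m handwheel '[{"gripper":1,"linear":[-0.03,-0.009,0.01],"yaw":0},{"gripper":1,"linear":[-0.062,-0.018,0.03],"yaw":0},{"gripper":1,"linear":[-0.062,-0.018,0.06],"yaw":0},{"gripper":1,"linear":[-0.062,-0.018,0.09],"yaw":0},{"gripper":1,"linear":[-0.062,-0.018,0.115],"yaw":0},{"gripper":1,"linear":[-0.062,-0.018,0.14],"yaw":0},{"gripper":1,"linear":[-0.062,-0.018,0.157],"yaw":0},{"gripper":1,"linear":[-0.062,-0.018,0.162],"yaw":0},{"gripper":1,"linear":[-0.062,-0.018,0.162],"yaw":0},{"gripper":1,"linear":[-0.062,-0.018,0.162],"yaw":0}]'
python3 - <<'E'
from h import *
go([.4694,-.2837,.0605],6.2)
save('wrist','w13.png')
E
```

```text
time_s: 19.35
ee_pos: [0.4701, -0.2833, 0.0692]
eef_rot: [2.096, 2.331, 0.007]
force: [-0.5, 0.5, 0.1]
finger_gap: 0.0298
t 19.35 pos [ 0.4701 -0.2833  0.0692] gap 0.0298 q7 0.23 F [-0.5  0.5  0.1]
linear [-0.0003 -0.0008  0.0087]
jaw now 6.07 world turn deg 0.13 tool yaw rad -0.0023
```

View pics/w13.png

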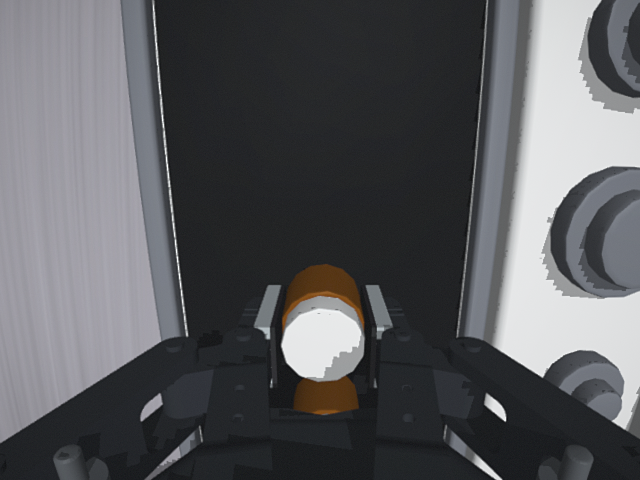

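```bash
python3 -m handwheel '[{"gripper":1,"linear":[0,0,0.004],"yaw":0},{"gripper":1,"linear":[0,0,0.007],"yaw":0},{"gripper":1,"linear":[0,0,0.009],"yaw":0},{"gripper":1,"linear":[0,0,0.01],"yaw":0},{"gripper":1,"linear":[0,0,0.01],"yaw":0}]'

```

```text
time_s: 19.82
ee_pos: [0.4708, -0.284, 0.0605]
eef_rot: [2.095, 2.329, 0.006]
force: [-0.7, -0.4, 4.6]
finger_gap: 0.03
```

Contact at 0.0605, so I release and retreat.

```bash
python3 -m handwheel '[{"gripper":0.4,"linear":[0,0,0],"yaw":0},{"gripper":0.4,"linear":[0,0,0],"yaw":0},{"gripper":0.4,"linear":[0,0,0],"yaw":0},{"gripper":0.4,"linear":[0,0,0],"yaw":0},{"gripper":0.4,"linear":[0,0,0],"yaw":0},{"gripper":0.4,"linear":[0,0,0],"yaw":0}]'
python3 -m handwheel '[{"gripper":0.4,"linear":[0,0,-0.02],"yaw":0},{"gripper":0.4,"linear":[0,0,-0.05],"yaw":0},{"gripper":0.4,"linear":[0,0,-0.09],"yaw":0},{"gripper":0.2,"linear":[0,0,-0.13],"yaw":0},{"gripper":0,"linear":[0,0,-0.17],"yaw":0},{"gripper":0,"linear":[0.03,0.01,-0.17],"yaw":0},{"gripper":0,"linear":[0.07,0.03,-0.17],"yaw":0},{"gripper":0,"linear":[0.11,0.04,-0.17],"yaw":0},{"gripper":0,"linear":[0.15,0.05,-0.17],"yaw":0},{"gripper":0,"linear":[0.19,0.06,-0.17],"yaw":0}]'
python3 - <<'E'
from h import *
go([.5305,.298,.15],6.9)
d=save('scene','s14.png')
E
```

```text
time_s: 20.32
ee_pos: [0.4707, -0.2839, 0.0604]
eef_rot: [2.095, 2.329, 0.006]
force: [-0.8, 0.3, 0.8]
finger_gap: 0.0508
time_s: 21.15
ee_pos: [0.5085, -0.0881, 0.2304]
eef_rot: [2.096, 2.328, 0.006]
force: [1.3, -0.4, 0.4]
finger_gap: 0.0855
t 21.15 pos [ 0.5085 -0.0881  0.2304] gap 0.0855 q7 -0.018 F [ 1.3 -0.4  0.4]
linear [0.382  0.0616 0.0793]
jaw now 6.02 world turn deg 0.88 tool yaw rad -0.0153
```

View pics/s14.png

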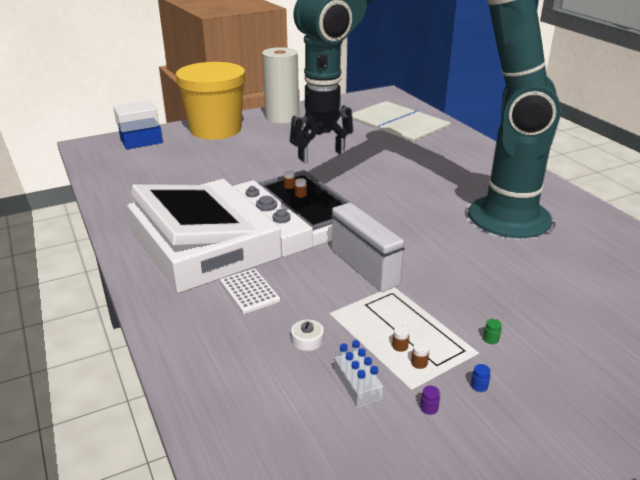

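Two vials stand on the deck (289,180),(301,187). Now the third.

```bash
python3 -m handwheel '[{"gripper":0,"linear":[0.038,0.006,0],"yaw":-0.015},{"gripper":0,"linear":[0.076,0.012,0],"yaw":-0.015},{"gripper":0,"linear":[0.115,0.018,0],"yaw":-0.015},{"gripper":0,"linear":[0.154,0.025,0],"yaw":-0.015},{"gripper":0,"linear":[0.193,0.031,0],"yaw":-0.015},{"gripper":0,"linear":[0.232,0.037,0],"yaw":-0.015},{"gripper":0,"linear":[0.271,0.044,0],"yaw":-0.015},{"gripper":0,"linear":[0.31,0.05,0.01],"yaw":-0.015},{"gripper":0,"linear":[0.349,0.056,0.03],"yaw":-0.015},{"gripper":0,"linear":[0.382,0.062,0.05],"yaw":-0.015}]'
python3 -m handwheel '[{"gripper":0,"linear":[0,0,0.03],"yaw":0},{"gripper":0,"linear":[0,0,0.06],"yaw":0},{"gripper":0,"linear":[0,0,0.07],"yaw":0},{"gripper":0,"linear":[0,0,0.07],"yaw":0},{"gripper":0,"linear":[0,0,0.07],"yaw":0}]'
python3 - <<'E'
from h import *
go([.5305,.298,.018],6.9)
d=save('wrist','w15.png')
print(proj(d,[[.5305,.298,.041],[.524,.352,.041]]))
E
```

```text
time_s: 22.03
ee_pos: [0.5274, 0.3114, 0.1823]
eef_rot: [2.064, 2.358, 0.017]
force: [0.1, -0.8, 0.2]
finger_gap: 0.0853
time_s: 22.45
ee_pos: [0.5287, 0.3113, 0.1127]
eef_rot: [2.065, 2.357, 0.017]
force: [0.6, 0.0, -0.1]
finger_gap: 0.0851
t 22.45 pos [0.5287 0.3113 0.1127] gap 0.0851 q7 -0.863 F [ 0.6  0.  -0.1]
linear [-0.0136 -0.0012  0.0947]
jaw now 7.55 world turn deg -0.65 tool yaw rad 0.0114
[[322.5178449  278.82552949]
 [323.61010025 184.50007336]]
```

View pics/w15.png

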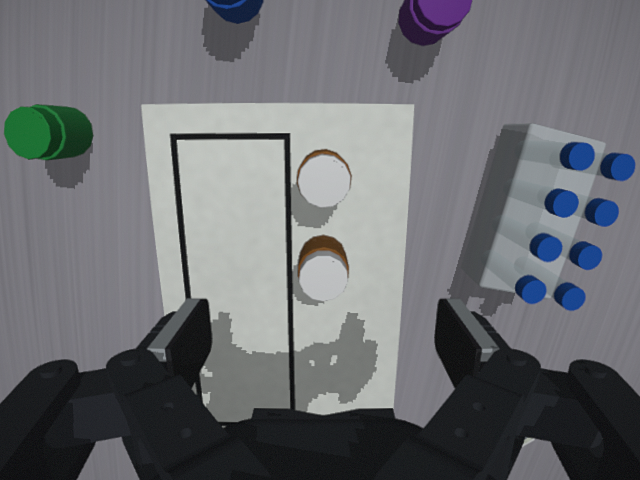

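```bash
python3 - <<'E'
from h import *
d=load('w15.npz')
print(onz(d,[(482,285),(503,128)],.05), onz(d,[(450,293),(482,285)],0))
print(onz(d,[(324,274),(325,179)],.041))
E
```

```text
[[0.62001711 0.30876772 0.05      ]
 [0.61047544 0.39410929 0.05      ]] [[0.62444615 0.28205405 0.        ]
 [0.64622749 0.29077824 0.        ]]
[[0.5309574  0.30105589 0.041     ]
 [0.524352   0.35502932 0.041     ]]
```

```bash
python3 -m handwheel '[{"gripper":0.25,"linear":[-0.011,-0.001,0.01],"yaw":0.01},{"gripper":0.25,"linear":[-0.011,-0.001,0.035],"yaw":0.01},{"gripper":0.25,"linear":[-0.011,-0.001,0.065],"yaw":0.01},{"gripper":0.25,"linear":[-0.011,-0.001,0.085],"yaw":0.01},{"gripper":0.25,"linear":[-0.011,-0.001,0.094],"yaw":0.01},{"gripper":0.25,"linear":[-0.011,-0.001,0.094],"yaw":0.01},{"gripper":0.25,"linear":[-0.011,-0.001,0.094],"yaw":0.01}]'
python3 -m handwheel '[{"gripper":1,"linear":[0,0,0],"yaw":0},{"gripper":1,"linear":[0,0,0],"yaw":0},{"gripper":1,"linear":[0,0,0],"yaw":0},{"gripper":1,"linear":[0,0,0],"yaw":0},{"gripper":1,"linear":[0,0,0],"yaw":0},{"gripper":1,"linear":[0,0,0],"yaw":0},{"gripper":1,"linear":[0,0,0],"yaw":0},{"gripper":1,"linear":[0,0,0],"yaw":0}]'
python3 -m handwheel '[{"gripper":1,"linear":[0,0,-0.015],"yaw":0},{"gripper":1,"linear":[0,0,-0.04],"yaw":0},{"gripper":1,"linear":[0,0,-0.07],"yaw":0},{"gripper":1,"linear":[0,0,-0.1],"yaw":0},{"gripper":1,"linear":[0,0,-0.13],"yaw":0},{"gripper":1,"linear":[0,0,-0.16],"yaw":0},{"gripper":1,"linear":[0,0,-0.19],"yaw":0},{"gripper":1,"linear":[0,0.0,-0.21],"yaw":0},{"gripper":1,"linear":[-0.02,0.0,-0.21],"yaw":0},{"gripper":1,"linear":[-0.05,0.0,-0.21],"yaw":0}]'
python3 - <<'E'
from h import *
save('wrist','w16.png')
go([.463,-.2241,.225],6.2)
E
```

```text
time_s: 23.08
ee_pos: [0.5319, 0.301, 0.0208]
eef_rot: [2.077, 2.345, 0.023]
force: [0.2, -1.2, -0.3]
finger_gap: 0.0639
time_s: 23.75
ee_pos: [0.533, 0.3015, 0.0228]
eef_rot: [2.076, 2.343, 0.026]
force: [-0.4, -0.9, 7.7]
finger_gap: 0.0298
time_s: 24.58
ee_pos: [0.5344, 0.2544, 0.2364]
eef_rot: [2.068, 2.349, 0.036]
force: [1.5, 0.0, -2.5]
finger_gap: 0.0294
t 24.63 pos [0.5367 0.2443 0.2344] gap 0.0296 q7 -0.679 F [ 0.3 -5.8 -2.1]
linear [-0.4566 -0.128   0.0074]
jaw now 6.7 world turn deg -0.5 tool yaw rad 0.0088
```

View pics/w16.png

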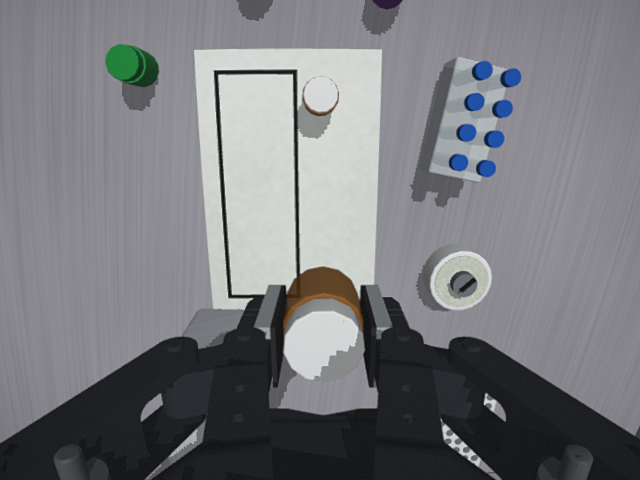

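```bash
python3 -m handwheel '[{"gripper":1,"linear":[-0.038,-0.011,0],"yaw":0.008},{"gripper":1,"linear":[-0.076,-0.021,0],"yaw":0.008},{"gripper":1,"linear":[-0.115,-0.032,0],"yaw":0.008},{"gripper":1,"linear":[-0.154,-0.043,0],"yaw":0.008},{"gripper":1,"linear":[-0.193,-0.054,0],"yaw":0.008},{"gripper":1,"linear":[-0.232,-0.065,0],"yaw":0.008},{"gripper":1,"linear":[-0.271,-0.076,0],"yaw":0.008},{"gripper":1,"linear":[-0.31,-0.087,0],"yaw":0.008},{"gripper":1,"linear":[-0.349,-0.098,0],"yaw":0.008},{"gripper":1,"linear":[-0.385,-0.108,0],"yaw":0.008}]'
python3 - <<'E'
from h import *
go([.463,-.2241,.0645],6.2)
s=status.observe(); print(R.from_rotvec(s['eef_rot']).as_matrix()[:,2])
E
```

```text
time_s: 25.47
ee_pos: [0.4735, -0.1529, 0.234]
eef_rot: [2.086, 2.325, 0.023]
force: [0.0, 0.0, -1.2]
finger_gap: 0.0295
t 25.47 pos [ 0.4735 -0.1529  0.234 ] gap 0.0295 q7 0.161 F [ 0.   0.  -1.2]
linear [-0.0691 -0.022   0.1693]
jaw now 6.21 world turn deg -0.01 tool yaw rad 0.0002
[ 2.30420857e-02 -8.16525295e-04 -9.99734162e-01]
```

```bash
python3 -m handwheel '[{"gripper":1,"linear":[-0.035,-0.011,0.01],"yaw":0},{"gripper":1,"linear":[-0.069,-0.022,0.03],"yaw":0},{"gripper":1,"linear":[-0.069,-0.022,0.06],"yaw":0},{"gripper":1,"linear":[-0.069,-0.022,0.09],"yaw":0},{"gripper":1,"linear":[-0.069,-0.022,0.12],"yaw":0},{"gripper":1,"linear":[-0.069,-0.022,0.145],"yaw":0},{"gripper":1,"linear":[-0.069,-0.022,0.16],"yaw":0},{"gripper":1,"linear":[-0.069,-0.022,0.167],"yaw":0},{"gripper":1,"linear":[-0.069,-0.022,0.167],"yaw":0},{"gripper":1,"linear":[-0.069,-0.022,0.167],"yaw":0}]'
python3 - <<'E'
from h import *
go([.463,-.2241,.063],6.2)
save('wrist','w17.png')
E
```

```text
time_s: 26.3
ee_pos: [0.4636, -0.224, 0.0678]
eef_rot: [2.085, 2.325, 0.024]
force: [1.0, -0.6, -0.4]
finger_gap: 0.03
t 26.3 pos [ 0.4636 -0.224   0.0678] gap 0.03 q7 0.117 F [ 1.  -0.6 -0.4]
linear [-0.     -0.0007  0.0048]
jaw now 6.24 world turn deg -0.04 tool yaw rad 0.0006
```

View pics/w17.png

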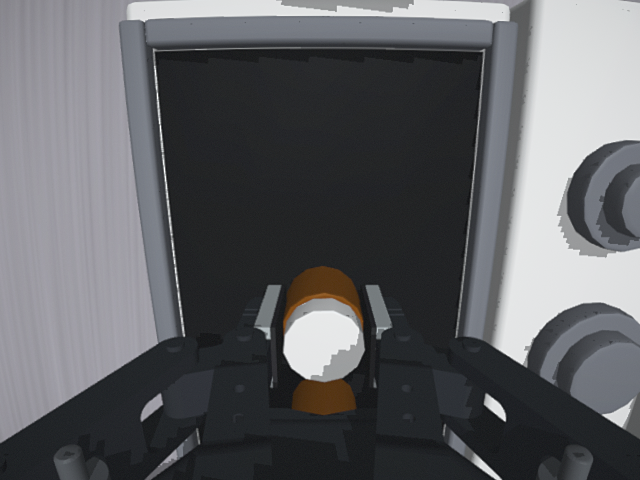

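```bash
python3 -m handwheel '[{"gripper":1,"linear":[0,0,0.003],"yaw":0},{"gripper":1,"linear":[0,0,0.005],"yaw":0},{"gripper":1,"linear":[0,0,0.006],"yaw":0},{"gripper":1,"linear":[0,0,0.006],"yaw":0}]'

```

```text
time_s: 26.68
ee_pos: [0.4645, -0.2247, 0.0628]
eef_rot: [2.084, 2.323, 0.024]
force: [-0.8, -1.0, 3.1]
finger_gap: 0.029
```

```bash
python3 -m handwheel '[{"gripper":0.4,"linear":[0,0,0],"yaw":0},{"gripper":0.4,"linear":[0,0,0],"yaw":0},{"gripper":0.4,"linear":[0,0,0],"yaw":0},{"gripper":0.4,"linear":[0,0,0],"yaw":0},{"gripper":0.4,"linear":[0,0,0],"yaw":0},{"gripper":0.4,"linear":[0,0,0],"yaw":0}]'
python3 -m handwheel '[{"gripper":0.4,"linear":[0,0,-0.02],"yaw":0},{"gripper":0.4,"linear":[0,0,-0.05],"yaw":0},{"gripper":0.4,"linear":[0,0,-0.09],"yaw":0},{"gripper":0.2,"linear":[0,0,-0.13],"yaw":0},{"gripper":0,"linear":[0,0,-0.17],"yaw":0},{"gripper":0,"linear":[0.03,0.01,-0.17],"yaw":0},{"gripper":0,"linear":[0.07,0.03,-0.17],"yaw":0},{"gripper":0,"linear":[0.11,0.04,-0.17],"yaw":0},{"gripper":0,"linear":[0.15,0.05,-0.17],"yaw":0},{"gripper":0,"linear":[0.19,0.06,-0.17],"yaw":0}]'
python3 - <<'E'
from h import *
go([.5244,.354,.18],6.9)
d=save('scene','s18.png')
E
```

```text
time_s: 27.18
ee_pos: [0.4644, -0.2246, 0.0628]
eef_rot: [2.084, 2.323, 0.024]
force: [-0.2, -0.3, 0.0]
finger_gap: 0.0511
time_s: 28.02
ee_pos: [0.4988, -0.0288, 0.2334]
eef_rot: [2.084, 2.322, 0.024]
force: [0.1, 0.5, 0.2]
finger_gap: 0.0854
t 28.02 pos [ 0.4988 -0.0288  0.2334] gap 0.0854 q7 -0.13 F [0.1 0.5 0.2]
linear [0.3781 0.0653 0.0529]
jaw now 6.18 world turn deg 0.72 tool yaw rad -0.0126
```

View pics/s18.png

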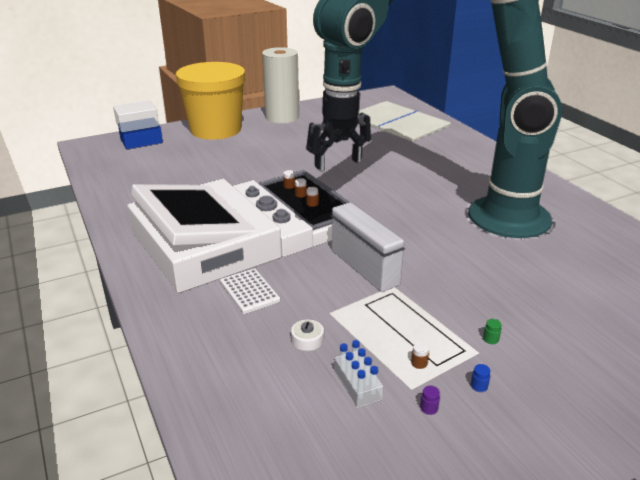

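Three vials are up on the deck and one is left, at (420,355).

```bash
python3 -m handwheel '[{"gripper":0,"linear":[0.038,0.006,0],"yaw":-0.012},{"gripper":0,"linear":[0.076,0.013,0],"yaw":-0.012},{"gripper":0,"linear":[0.115,0.02,0],"yaw":-0.012},{"gripper":0,"linear":[0.154,0.027,0],"yaw":-0.012},{"gripper":0,"linear":[0.193,0.033,0],"yaw":-0.012},{"gripper":0,"linear":[0.232,0.04,0],"yaw":-0.012},{"gripper":0,"linear":[0.271,0.047,0.01],"yaw":-0.012},{"gripper":0,"linear":[0.31,0.054,0.02],"yaw":-0.012},{"gripper":0,"linear":[0.34,0.059,0.03],"yaw":-0.012},{"gripper":0,"linear":[0.37,0.064,0.05],"yaw":-0.012}]'
python3 -m handwheel '[{"gripper":0,"linear":[0,0,0.03],"yaw":0},{"gripper":0,"linear":[0,0,0.06],"yaw":0},{"gripper":0,"linear":[0,0,0.07],"yaw":0},{"gripper":0,"linear":[0,0,0.07],"yaw":0},{"gripper":0,"linear":[0,0,0.07],"yaw":0}]'
python3 - <<'E'
from h import *
go([.5244,.354,.018],6.9)
d=save('wrist','w19.png')
print(proj(d,[[.5244,.354,.041]]))
s=status.observe(); print(R.from_rotvec(s['eef_rot']).as_matrix()[:,2])
E
```

```text
time_s: 28.9
ee_pos: [0.5208, 0.3594, 0.1867]
eef_rot: [2.056, 2.348, 0.037]
force: [0.7, 0.4, 0.8]
finger_gap: 0.0853
time_s: 29.32
ee_pos: [0.5233, 0.3594, 0.1171]
eef_rot: [2.056, 2.348, 0.037]
force: [0.1, -0.0, 0.8]
finger_gap: 0.0854
t 29.32 pos [0.5233 0.3594 0.1171] gap 0.0854 q7 -0.95 F [ 0.1 -0.   0.8]
linear [-0.0056 -0.0027  0.0991]
jaw now 7.57 world turn deg -0.67 tool yaw rad 0.0117
[[320.76619544 263.25992326]]
[ 0.03264153  0.00578091 -0.9994504 ]
```

View pics/w19.png

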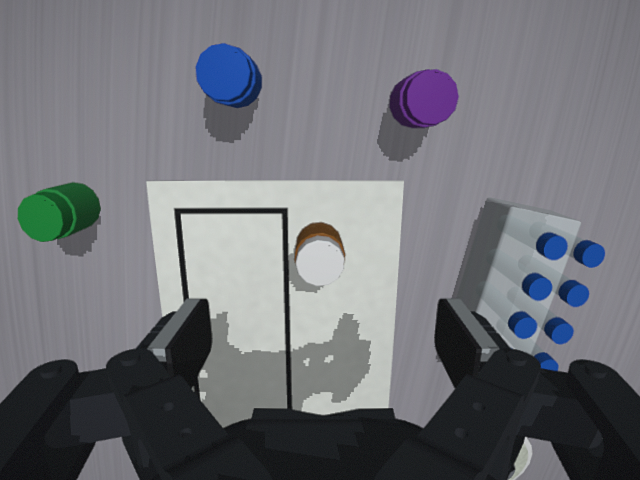

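```bash
python3 -m handwheel '[{"gripper":0.25,"linear":[-0.004,-0.003,0.01],"yaw":0.01},{"gripper":0.25,"linear":[-0.004,-0.003,0.035],"yaw":0.01},{"gripper":0.25,"linear":[-0.004,-0.003,0.065],"yaw":0.01},{"gripper":0.25,"linear":[-0.004,-0.003,0.088],"yaw":0.01},{"gripper":0.25,"linear":[-0.004,-0.003,0.098],"yaw":0.01},{"gripper":0.25,"linear":[-0.004,-0.003,0.099],"yaw":0.01},{"gripper":0.25,"linear":[-0.004,-0.003,0.099],"yaw":0.01}]'
python3 -m handwheel '[{"gripper":1,"linear":[0,0,0],"yaw":0},{"gripper":1,"linear":[0,0,0],"yaw":0},{"gripper":1,"linear":[0,0,0],"yaw":0},{"gripper":1,"linear":[0,0,0],"yaw":0},{"gripper":1,"linear":[0,0,0],"yaw":0},{"gripper":1,"linear":[0,0,0],"yaw":0},{"gripper":1,"linear":[0,0,0],"yaw":0},{"gripper":1,"linear":[0,0,0],"yaw":0}]'
python3 -m handwheel '[{"gripper":1,"linear":[0,0,-0.015],"yaw":0},{"gripper":1,"linear":[0,0,-0.04],"yaw":0},{"gripper":1,"linear":[0,0,-0.07],"yaw":0},{"gripper":1,"linear":[0,0,-0.1],"yaw":0},{"gripper":1,"linear":[0,0,-0.13],"yaw":0},{"gripper":1,"linear":[0,0,-0.16],"yaw":0},{"gripper":1,"linear":[0,0,-0.19],"yaw":0},{"gripper":1,"linear":[0,0.0,-0.21],"yaw":0},{"gripper":1,"linear":[-0.02,0.0,-0.21],"yaw":0},{"gripper":1,"linear":[-0.05,0.0,-0.21],"yaw":0}]'
python3 - <<'E'
from h import *
save('wrist','w20.png')
go([.4565,-.1644,.225],6.2)
E
```

```text
time_s: 29.95
ee_pos: [0.525, 0.3564, 0.0201]
eef_rot: [2.069, 2.337, 0.042]
force: [0.9, 0.0, 0.5]
finger_gap: 0.064
time_s: 30.62
ee_pos: [0.526, 0.3571, 0.0222]
eef_rot: [2.068, 2.335, 0.046]
force: [-0.5, -1.1, 6.3]
finger_gap: 0.0299
time_s: 31.45
ee_pos: [0.5235, 0.3096, 0.2358]
eef_rot: [2.061, 2.341, 0.056]
force: [1.2, -0.8, -1.8]
finger_gap: 0.0296
t 31.5 pos [0.5262 0.2997 0.2338] gap 0.0298 q7 -0.794 F [ 0.5 -6.4 -2.4]
linear [-0.4526 -0.124   0.0046]
jaw now 6.76 world turn deg -0.56 tool yaw rad 0.0097
```

View pics/w20.png

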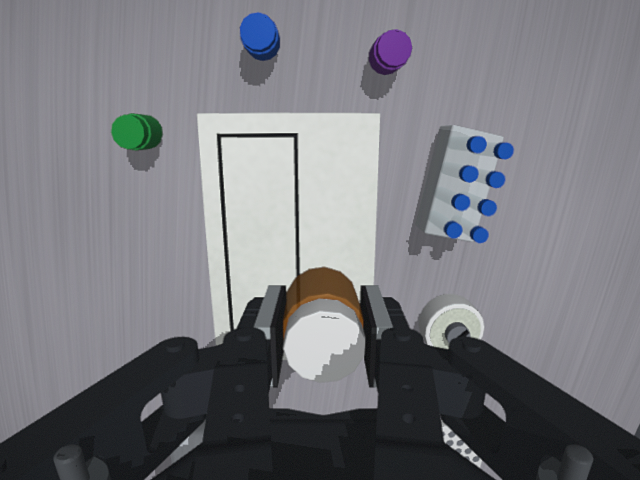

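```bash
python3 -m handwheel '[{"gripper":1,"linear":[-0.038,-0.01,0],"yaw":0.01},{"gripper":1,"linear":[-0.076,-0.021,0],"yaw":0.01},{"gripper":1,"linear":[-0.115,-0.032,0],"yaw":0.01},{"gripper":1,"linear":[-0.154,-0.042,0],"yaw":0.01},{"gripper":1,"linear":[-0.193,-0.053,0],"yaw":0.01},{"gripper":1,"linear":[-0.232,-0.064,0],"yaw":0.01},{"gripper":1,"linear":[-0.271,-0.074,0],"yaw":0.01},{"gripper":1,"linear":[-0.31,-0.085,0],"yaw":0.01},{"gripper":1,"linear":[-0.349,-0.096,0],"yaw":0.01},{"gripper":1,"linear":[-0.385,-0.106,0],"yaw":0.01}]'
python3 - <<'E'
from h import *
go([.4565,-.1644,.0655],6.2)
s=status.observe(); print(R.from_rotvec(s['eef_rot']).as_matrix()[:,2])
E
```

```text
time_s: 32.33
ee_pos: [0.4654, -0.0973, 0.2315]
eef_rot: [2.079, 2.316, 0.043]
force: [0.0, -0.8, -0.4]
finger_gap: 0.0296
t 32.33 pos [ 0.4654 -0.0973  0.2315] gap 0.0296 q7 0.062 F [ 0.  -0.8 -0.4]
linear [-0.0652 -0.0228  0.1655]
jaw now 6.16 world turn deg 0.04 tool yaw rad -0.0007
[ 0.040311    0.00120432 -0.99918646]
```

```bash
python3 -m handwheel '[{"gripper":1,"linear":[-0.035,-0.012,0],"yaw":0},{"gripper":1,"linear":[-0.065,-0.023,0.02],"yaw":0},{"gripper":1,"linear":[-0.065,-0.023,0.055],"yaw":0},{"gripper":1,"linear":[-0.065,-0.023,0.09],"yaw":0},{"gripper":1,"linear":[-0.065,-0.023,0.12],"yaw":0},{"gripper":1,"linear":[-0.065,-0.023,0.145],"yaw":0},{"gripper":1,"linear":[-0.065,-0.023,0.158],"yaw":0},{"gripper":1,"linear":[-0.065,-0.023,0.164],"yaw":0},{"gripper":1,"linear":[-0.065,-0.023,0.164],"yaw":0},{"gripper":1,"linear":[-0.065,-0.023,0.164],"yaw":0}]'
python3 - <<'E'
from h import *
go([.4565,-.1644,.062],6.2)
save('wrist','w21.png')
E
```

```text
time_s: 33.17
ee_pos: [0.4569, -0.1642, 0.068]
eef_rot: [2.078, 2.315, 0.044]
force: [-0.3, 1.1, 0.1]
finger_gap: 0.0293
t 33.17 pos [ 0.4569 -0.1642  0.068 ] gap 0.0293 q7 -0.02 F [-0.3  1.1  0.1]
linear [-0.0001 -0.0006  0.006 ]
jaw now 6.18 world turn deg 0.02 tool yaw rad -0.0004
```

View pics/w21.png

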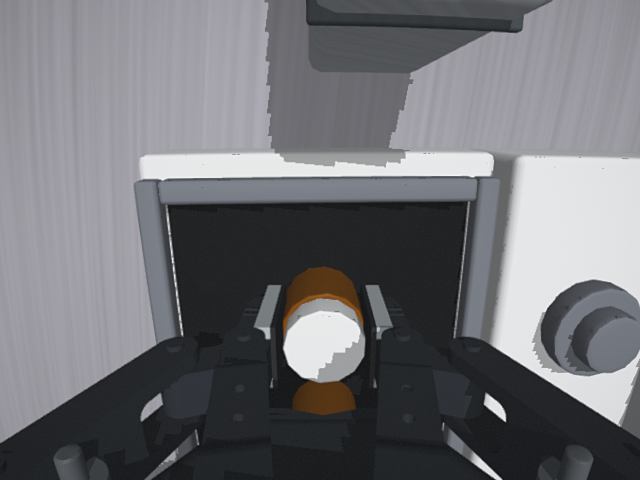

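```bash
python3 -m handwheel '[{"gripper":1,"linear":[0,0,0.003],"yaw":0},{"gripper":1,"linear":[0,0,0.005],"yaw":0},{"gripper":1,"linear":[0,0,0.0065],"yaw":0},{"gripper":1,"linear":[0,0,0.0065],"yaw":0}]'

```

```text
time_s: 33.55
ee_pos: [0.4578, -0.1648, 0.0623]
eef_rot: [2.077, 2.313, 0.044]
force: [0.1, -0.6, 3.2]
finger_gap: 0.0297
```

```bash
python3 -m handwheel '[{"gripper":0.4,"linear":[0,0,0],"yaw":0},{"gripper":0.4,"linear":[0,0,0],"yaw":0},{"gripper":0.4,"linear":[0,0,0],"yaw":0},{"gripper":0.4,"linear":[0,0,0],"yaw":0},{"gripper":0.4,"linear":[0,0,0],"yaw":0},{"gripper":0.4,"linear":[0,0,0],"yaw":0}]'
python3 -m handwheel '[{"gripper":0.4,"linear":[0,0,-0.02],"yaw":0},{"gripper":0.4,"linear":[0,0,-0.05],"yaw":0},{"gripper":0.4,"linear":[0,0,-0.09],"yaw":0},{"gripper":0.2,"linear":[0,0,-0.13],"yaw":0},{"gripper":0,"linear":[0,0,-0.17],"yaw":0},{"gripper":0,"linear":[0.03,0.01,-0.17],"yaw":0},{"gripper":0,"linear":[0.07,0.02,-0.17],"yaw":0},{"gripper":0,"linear":[0.11,0.02,-0.17],"yaw":0},{"gripper":0,"linear":[0.15,0.02,-0.17],"yaw":0},{"gripper":0,"linear":[0.19,0.02,-0.17],"yaw":0},{"gripper":0,"linear":[0.19,0.02,-0.17],"yaw":0}]' || true
python3 - <<'E'
from h import *
go([.46,.0317,.2],5.9)
E
```

```text
time_s: 34.05
ee_pos: [0.4578, -0.1647, 0.0622]
eef_rot: [2.077, 2.313, 0.044]
force: [-0.4, 0.6, -0.4]
finger_gap: 0.0515
t 34.05 pos [ 0.4578 -0.1647  0.0622] gap 0.0515 q7 -0.03 F [-0.4  0.6 -0.4]
linear [ 0.1944  0.0292 -0.1376]
jaw now 6.16 world turn deg -0.26 tool yaw rad 0.0045schema error: expected 1 to 10 rows
```

```bash
python3 -m handwheel '[{"gripper":0.4,"linear":[0,0,-0.02],"yaw":0},{"gripper":0.4,"linear":[0,0,-0.05],"yaw":0},{"gripper":0.4,"linear":[0,0,-0.09],"yaw":0},{"gripper":0.2,"linear":[0,0,-0.13],"yaw":0},{"gripper":0,"linear":[0,0,-0.17],"yaw":0},{"gripper":0,"linear":[0.03,0.01,-0.17],"yaw":0},{"gripper":0,"linear":[0.07,0.02,-0.17],"yaw":0},{"gripper":0,"linear":[0.11,0.025,-0.17],"yaw":0},{"gripper":0,"linear":[0.15,0.028,-0.17],"yaw":0},{"gripper":0,"linear":[0.19,0.03,-0.17],"yaw":0}]'
python3 - <<'E'
from h import *
go([.46,.0317,.2],5.9)
save('scene','s22.png'); d=save('top','t22.png'); save('wrist','w22.png')
E
```

```text
time_s: 34.88
ee_pos: [0.4596, 0.0291, 0.2327]
eef_rot: [2.077, 2.312, 0.045]
force: [1.3, 1.2, -0.6]
finger_gap: 0.0854
t 34.88 pos [0.4596 0.0291 0.2327] gap 0.0854 q7 -0.234 F [ 1.3  1.2 -0.6]
linear [ 0.0027 -0.0008  0.0327]
jaw now 6.12 world turn deg -0.22 tool yaw rad 0.0039
```

View pics/s22.png

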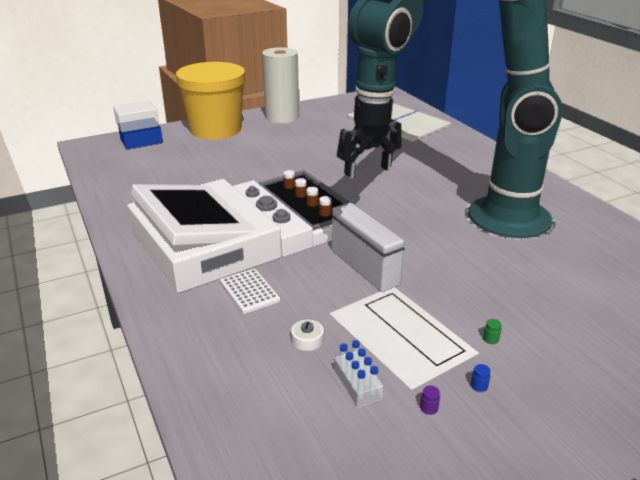

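View pics/t22.png

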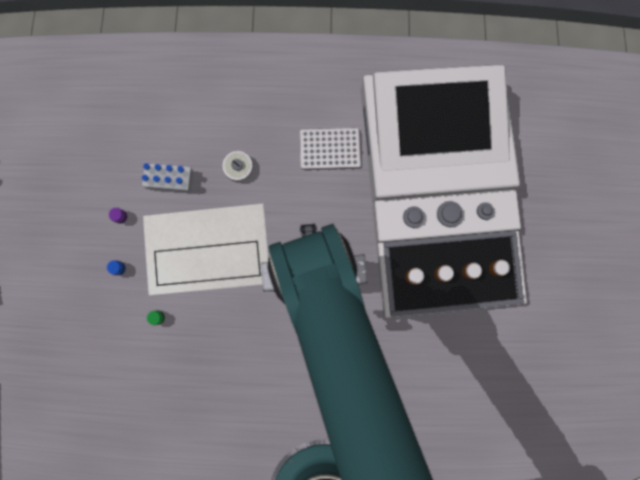

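View pics/w22.png

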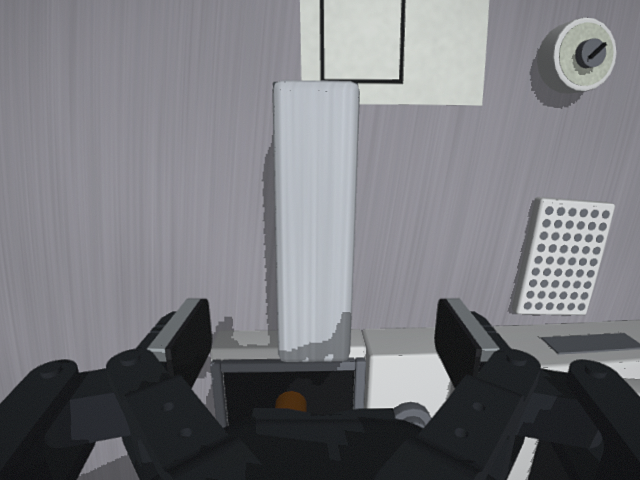

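```bash
python3 - <<'E'
from h import *
d=load('t22.npz'); P=onz(d,[(416,276),(446,273),(474,270),(502,268)],.081)[:,:2]
c,s=np.cos(np.radians(6.2)),np.sin(np.radians(6.2)); print((P-[.4662,-.2539])@np.array([[c,-s],[s,c]]))
go([.46,.0317,.087],5.9)
E
```

```text
[[ 0.0006852   0.08704847]
 [ 0.00107444  0.02636005]
 [ 0.00173052 -0.03109626]
 [ 0.00028773 -0.0892635 ]]
t 35.03 pos [0.4594 0.0309 0.2327] gap 0.0854 q7 -0.229 F [ 0.3 -0.3  0.7]
linear [ 0.0015 -0.0057  0.1456]
jaw now 6.58 world turn deg -0.68 tool yaw rad 0.0118
```

```bash
python3 -m handwheel '[{"gripper":0,"linear":[0.001,-0.003,0.03],"yaw":0.01},{"gripper":0,"linear":[0.001,-0.006,0.06],"yaw":0.01},{"gripper":0,"linear":[0.001,-0.006,0.09],"yaw":0.01},{"gripper":0,"linear":[0.001,-0.006,0.12],"yaw":0.01},{"gripper":0,"linear":[0.001,-0.006,0.14],"yaw":0.01},{"gripper":0,"linear":[0.001,-0.006,0.145],"yaw":0.01},{"gripper":0,"linear":[0.001,-0.006,0.145],"yaw":0.01}]'
python3 -m handwheel '[{"gripper":1,"linear":[0,0,0],"yaw":0},{"gripper":1,"linear":[0,0,0],"yaw":0},{"gripper":1,"linear":[0,0,0],"yaw":0},{"gripper":1,"linear":[0,0,0],"yaw":0},{"gripper":1,"linear":[0,0,0],"yaw":0},{"gripper":1,"linear":[0,0,0],"yaw":0},{"gripper":1,"linear":[0,0,0],"yaw":0},{"gripper":1,"linear":[0,0,0],"yaw":0}]'
python3 - <<'E'
from h import *
go([.4785,.2602,.105],6.9)
s=status.observe(); print(R.from_rotvec(s['eef_rot']).as_matrix()[:,2])
E
```

```text
time_s: 35.62
ee_pos: [0.4588, 0.0304, 0.0863]
eef_rot: [2.083, 2.311, 0.042]
force: [-0.0, -0.8, 0.9]
finger_gap: 0.0857
time_s: 36.28
ee_pos: [0.4594, 0.03, 0.0881]
eef_rot: [2.082, 2.308, 0.042]
force: [-1.5, -0.9, 8.7]
finger_gap: 0.0548
t 36.28 pos [0.4594 0.03   0.0881] gap 0.0548 q7 -0.504 F [-1.5 -0.9  8.7]
linear [ 0.227   0.0433 -0.0164]
jaw now 5.9 world turn deg 1.0 tool yaw rad -0.0174
[ 0.04227492 -0.00147385 -0.99910493]
```

```bash
python3 -m handwheel '[{"gripper":1,"linear":[0,0,-0.008],"yaw":0},{"gripper":1,"linear":[0,0,-0.016],"yaw":0},{"gripper":1,"linear":[0.01,0.002,-0.022],"yaw":0},{"gripper":1,"linear":[0.035,0.006,-0.022],"yaw":-0.017},{"gripper":1,"linear":[0.065,0.012,-0.022],"yaw":-0.017},{"gripper":1,"linear":[0.095,0.018,-0.022],"yaw":-0.017},{"gripper":1,"linear":[0.125,0.024,-0.022],"yaw":-0.017},{"gripper":1,"linear":[0.155,0.03,-0.022],"yaw":-0.017},{"gripper":1,"linear":[0.185,0.036,-0.022],"yaw":-0.017},{"gripper":1,"linear":[0.21,0.04,-0.022],"yaw":-0.017}]'
python3 - <<'E'
from h import *
go([.4777,.2576,.11],6.9)
save('scene','s23.png')
E
```

```text
time_s: 37.12
ee_pos: [0.4766, 0.2464, 0.1115]
eef_rot: [2.061, 2.328, 0.045]
force: [1.3, -0.1, -3.1]
finger_gap: 0.0544
t 37.12 pos [0.4766 0.2464 0.1115] gap 0.0544 q7 -0.876 F [ 1.3 -0.1 -3.1]
linear [0.011  0.0024 0.0016]
jaw now 6.95 world turn deg -0.05 tool yaw rad 0.0009
```

View pics/s23.png

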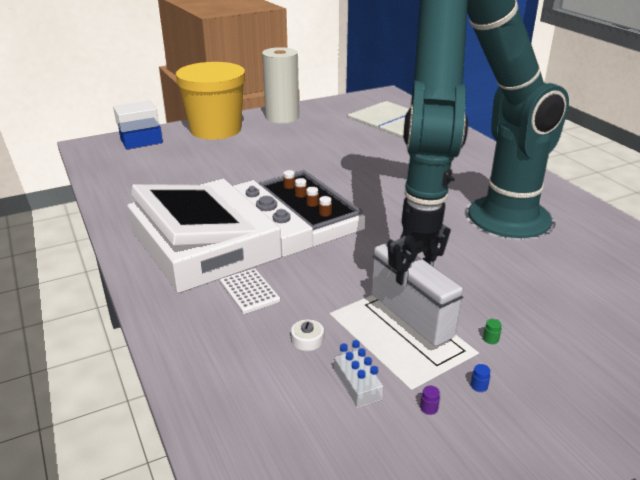

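```bash
python3 -m handwheel '[{"gripper":1,"linear":[0.011,0.0015,0],"yaw":0},{"gripper":1,"linear":[0.011,0.0015,0.006],"yaw":0},{"gripper":1,"linear":[0.011,0.0015,0.012],"yaw":0},{"gripper":1,"linear":[0.011,0.0015,0.018],"yaw":0},{"gripper":1,"linear":[0.011,0.0015,0.022],"yaw":0},{"gripper":1,"linear":[0.011,0.0015,0.0235],"yaw":0},{"gripper":1,"linear":[0.011,0.0015,0.0245],"yaw":0},{"gripper":1,"linear":[0.011,0.0015,0.0245],"yaw":0}]'
python3 - <<'E'
from h import *
go([.4777,.2576,.088],6.9)
save('wrist','w24.png')
E
```

```text
time_s: 37.83
ee_pos: [0.4772, 0.2627, 0.0883]
eef_rot: [2.059, 2.333, 0.051]
force: [-2.5, -2.5, 3.1]
finger_gap: 0.0541
t 37.83 pos [0.4772 0.2627 0.0883] gap 0.0541 q7 -0.925 F [-2.5 -2.5  3.1]
linear [-0.0051 -0.0002  0.0003]
jaw now 7.15 world turn deg -0.25 tool yaw rad 0.0044
```

View pics/w24.png

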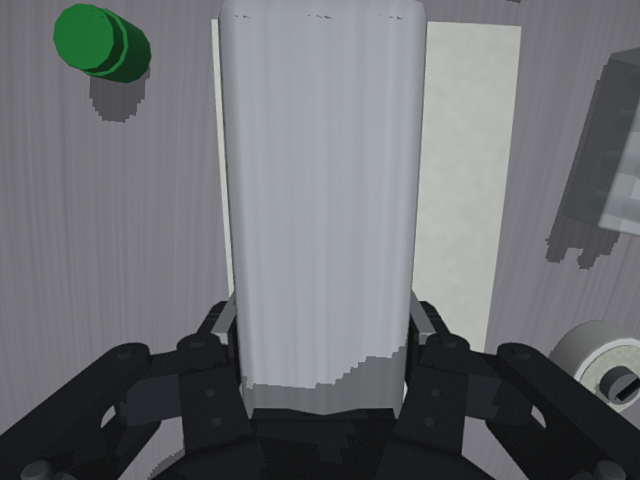

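```bash
python3 -m handwheel '[{"gripper":1,"linear":[0,0,-0.004],"yaw":0},{"gripper":1,"linear":[-0.003,0,-0.004],"yaw":0},{"gripper":1,"linear":[-0.005,0,-0.004],"yaw":0},{"gripper":1,"linear":[-0.005,0,-0.002],"yaw":0},{"gripper":1,"linear":[-0.005,0,0],"yaw":0},{"gripper":1,"linear":[-0.005,0,0.001],"yaw":0},{"gripper":1,"linear":[-0.005,0,0.001],"yaw":0}]'
python3 -m handwheel '[{"gripper":0,"linear":[0,0,0],"yaw":0},{"gripper":0,"linear":[0,0,0],"yaw":0},{"gripper":0,"linear":[0,0,0],"yaw":0},{"gripper":0,"linear":[0,0,0],"yaw":0},{"gripper":0,"linear":[0,0,0],"yaw":0},{"gripper":0,"linear":[0,0,0],"yaw":0},{"gripper":0,"linear":[0,0,0],"yaw":0},{"gripper":0,"linear":[0,0,0],"yaw":0}]'
python3 -m handwheel '[{"gripper":0,"linear":[0,0,-0.03],"yaw":0},{"gripper":0,"linear":[0,0,-0.06],"yaw":0},{"gripper":0,"linear":[0,0,-0.09],"yaw":0},{"gripper":0,"linear":[0,0,-0.12],"yaw":0},{"gripper":0,"linear":[0,0,-0.15],"yaw":0},{"gripper":0,"linear":[-0.03,0,-0.15],"yaw":0},{"gripper":0,"linear":[-0.07,0,-0.15],"yaw":0},{"gripper":0,"linear":[-0.11,0,-0.15],"yaw":0},{"gripper":0,"linear":[-0.15,0.02,-0.15],"yaw":0},{"gripper":0,"linear":[-0.19,0.03,-0.15],"yaw":0}]'
python3 - <<'E'
from h import *
go([.5,-.1,.24],6.2)
save('top','t25.png');save('scene','s25.png')
a=cv2.imread('pics/t25.png')[190:310,90:290]
cv2.imwrite('pics/c25.png',cv2.resize(a,(800,480),interpolation=cv2.INTER_CUBIC))
b=cv2.imread('pics/s25.png')[160:400,200:520];cv2.imwrite('pics/c25s.png',cv2.resize(b,(800,600),interpolation=cv2.INTER_CUBIC))
E
```

```text
time_s: 38.47
ee_pos: [0.4783, 0.2576, 0.0883]
eef_rot: [2.059, 2.332, 0.051]
force: [-2.3, -2.8, 9.1]
finger_gap: 0.0544
time_s: 39.13
ee_pos: [0.4782, 0.2576, 0.0882]
eef_rot: [2.059, 2.332, 0.051]
force: [-0.0, -0.4, 0.1]
finger_gap: 0.0857
time_s: 39.97
ee_pos: [0.5247, 0.0731, 0.2403]
eef_rot: [2.056, 2.332, 0.052]
force: [1.4, -0.4, -0.1]
finger_gap: 0.0852
t 39.97 pos [0.5247 0.0731 0.2403] gap 0.0852 q7 -0.335 F [ 1.4 -0.4 -0.1]
linear [-0.1686 -0.0461 -0.0015]
jaw now 7.18 world turn deg -0.98 tool yaw rad 0.0171
```

View pics/c25.png

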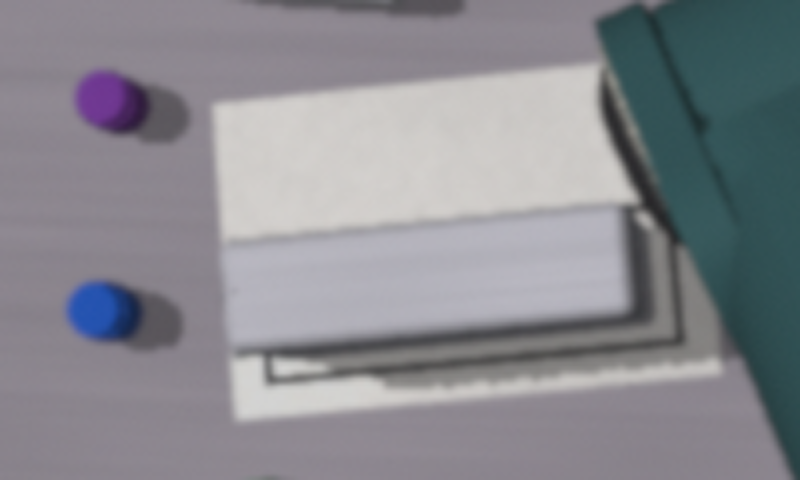

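View pics/c25s.png

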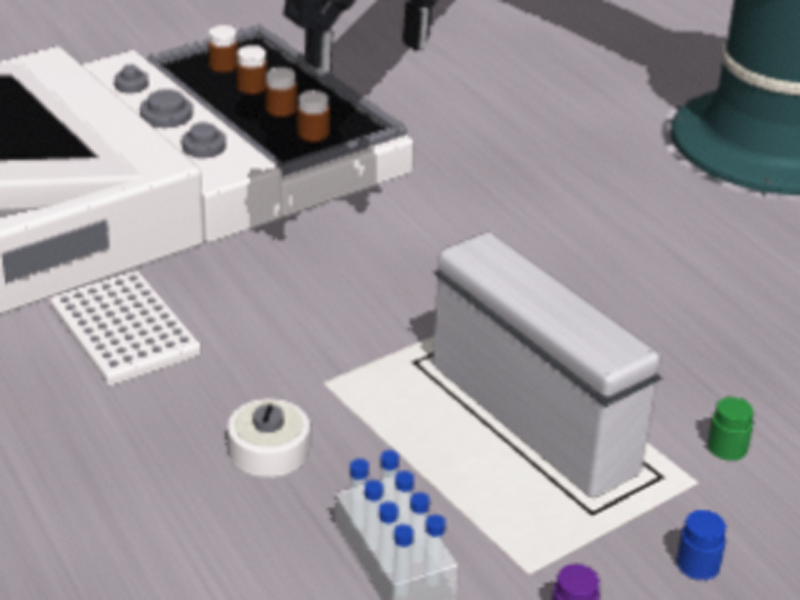

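```bash
python3 - <<'E'
from h import *
d=load('t25.npz')
P=onz(d,[(x/4+90,y/4+190) for x,y in [(226,243),(622,207),(632,316),(234,350)]],.12)[:,:2];print(P.mean(0),P.mean(0)-[.4774,.2606])
v=P[0]-P[1]+P[3]-P[2];print(np.degrees(np.arctan2(-v[0],v[1])))
# keys triangulation top + w1
t=load('top0.npz');w=load('w1.npz');s=load('scene0.npz')
T=[(508/4+360,120/4+180),(222/4+360,145/4+180),(365/4+360,133/4+180)];W=[(479,231),(467,30),(475,133)]
for a,b in zip(T,W):
    o1,v1=ray(t,[a]);o2,v2=ray(w,[b]);A=np.c_[v1[0],-v2[0]];k=np.linalg.lstsq(A,o2-o1,rcond=None)[0]
    p,q=o1+k[0]*v1[0],o2+k[1]*v2[0];print((p+q)/2,np.linalg.norm(p-q))
for z in(.066,.07,.074): print(z,onz(w,W,z)[:,:2].tolist(),onz(t,T,z)[:,:2].tolist())
E
```

```text
[0.4773857  0.26008159] [-1.42971741e-05 -5.18410600e-04]
6.499314848298876
[ 0.59389084 -0.31515148  0.07534675] 0.0018314603872696604
[ 0.57674239 -0.16579761  0.08125022] 0.0003256024120214637
[ 0.58420479 -0.23809235  0.08260409] 6.556547491273879e-05
0.066 [[0.5978856443831311, -0.31876407972889637], [0.5824280699112165, -0.1624340498979852], [0.5906524151887628, -0.23844531188501328]] [[0.5952707702825095, -0.31692482699247015], [0.5787476457678902, -0.1682990046499254], [0.5866745014106458, -0.24193861317357382]]
0.07 [[0.5962322554469528, -0.3176253479131752], [0.5809763453017996, -0.1633348482993573], [0.5890933932115433, -0.2383544437087636]] [[0.5946527869902934, -0.3157578254612332], [0.5781840196854838, -0.16762094726488083], [0.5860847978297057, -0.241018298723451]]
0.074 [[0.5945788665107746, -0.3164866160974541], [0.5795246206923828, -0.16423564670072943], [0.5875343712343238, -0.2382635755325139]] [[0.5940348036980774, -0.31459082392999627], [0.5776203936030776, -0.16694288987983627], [0.5854950942487654, -0.24009798427332826]]
```

Canister is back within 1 mm and about 0.4° of its outline, the vials are upright, and nothing else has moved. Next I shut the gripper and go above the small key.

```bash
python3 - <<'E'
from h import *
go([.5945,-.316,.24],6.2)
E
```

```text
t 40.07 pos [0.5264 0.0665 0.2392] gap 0.0852 q7 -0.338 F [0.3 0.4 0.4]
linear [-0.3877  0.0248  0.0021]
jaw now 6.44 world turn deg -0.24 tool yaw rad 0.0042
```

```bash
python3 -m handwheel '[{"gripper":1,"linear":[-0.038,0.002,0],"yaw":0.004},{"gripper":1,"linear":[-0.076,0.005,0],"yaw":0.004},{"gripper":1,"linear":[-0.115,0.007,0],"yaw":0.004},{"gripper":1,"linear":[-0.154,0.01,0],"yaw":0.004},{"gripper":1,"linear":[-0.193,0.012,0],"yaw":0.004},{"gripper":1,"linear":[-0.232,0.015,0],"yaw":0.004},{"gripper":1,"linear":[-0.271,0.017,0],"yaw":0.004},{"gripper":1,"linear":[-0.31,0.02,0],"yaw":0.004},{"gripper":1,"linear":[-0.349,0.022,0],"yaw":0.004},{"gripper":1,"linear":[-0.388,0.025,0],"yaw":0.004}]'
python3 - <<'E'
from h import *
go([.5945,-.316,.14],6.2)
E
```

```text
time_s: 40.9
ee_pos: [0.5946, -0.3177, 0.242]
eef_rot: [2.076, 2.314, 0.047]
force: [0.5, 0.0, 1.2]
finger_gap: -0.0001
t 40.9 pos [ 0.5946 -0.3177  0.242 ] gap -0.0001 q7 0.305 F [0.5 0.  1.2]
linear [ 0.0022 -0.0045  0.1019]
jaw now 6.22 world turn deg -0.02 tool yaw rad 0.0003
```

```bash
python3 -m handwheel '[{"gripper":1,"linear":[0.002,-0.002,0.03],"yaw":0},{"gripper":1,"linear":[0.002,-0.005,0.06],"yaw":0},{"gripper":1,"linear":[0.002,-0.005,0.09],"yaw":0},{"gripper":1,"linear":[0.002,-0.005,0.11],"yaw":0},{"gripper":1,"linear":[0.002,-0.005,0.12],"yaw":0},{"gripper":1,"linear":[0.002,-0.005,0.12],"yaw":0},{"gripper":1,"linear":[0.002,-0.005,0.12],"yaw":0}]'
python3 - <<'E'
from h import *
d=save('wrist','w26.png')
go([.5945,-.316,.1],6.2)
K3=[[.5945,-.316,.075],[.5785,-.167,.075],[.586,-.24,.075]];print(proj(d,K3)); s=status.observe(); M=R.from_rotvec(s['eef_rot']).as_matrix(); print(proj(d,[s['ee_pos']+M[:,2]*.008, s['ee_pos']+M[:,2]*.044]))
E
```

```text
time_s: 41.48
ee_pos: [0.5953, -0.3158, 0.1223]
eef_rot: [2.075, 2.314, 0.048]
force: [-0.3, 0.1, 0.1]
finger_gap: 0.0002
t 41.53 pos [ 0.5959 -0.3161  0.1233] gap -0.0001 q7 0.243 F [0.7 0.4 0.2]
linear [ 0.0003 -0.0025  0.0233]
jaw now 6.24 world turn deg -0.04 tool yaw rad 0.0007
[[318.5290522  271.9618803 ]
 [318.01099361 -64.26196282]
 [317.46380594 113.74755935]]
[[326.36242941 308.4933937 ]
 [325.793224   275.89172821]]
```

View pics/w26.png

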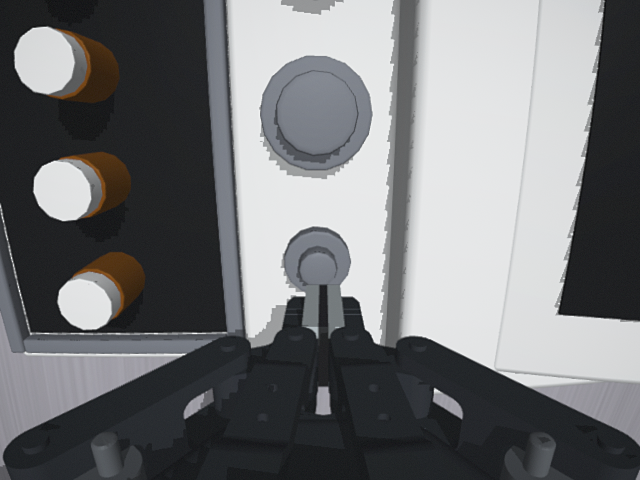

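```bash
python3 -m handwheel '[{"gripper":1,"linear":[0.001,-0.0025,0.012],"yaw":0},{"gripper":1,"linear":[0.001,-0.0028,0.024],"yaw":0},{"gripper":1,"linear":[0.001,-0.003,0.032],"yaw":0},{"gripper":1,"linear":[0.001,-0.003,0.032],"yaw":0},{"gripper":1,"linear":[0.001,-0.003,0.032],"yaw":0}]'
python3 -m handwheel '[{"gripper":1,"linear":[0,0,0.002],"yaw":0},{"gripper":1,"linear":[0,0,0.004],"yaw":0},{"gripper":1,"linear":[0,0,0.004],"yaw":0}]'
python3 - <<'E'
from h import *
go([.5945,-.316,.1],6.2)
E
```

```text
time_s: 41.95
ee_pos: [0.5938, -0.3152, 0.0903]
eef_rot: [2.075, 2.314, 0.048]
force: [0.3, 0.2, 0.0]
finger_gap: 0.0001
time_s: 42.2
ee_pos: [0.5942, -0.3153, 0.0863]
eef_rot: [2.075, 2.313, 0.048]
force: [-0.1, 0.0, 1.2]
finger_gap: -0.0003
t 42.2 pos [ 0.5942 -0.3153  0.0863] gap -0.0003 q7 0.223 F [-0.1  0.   1.2]
linear [-0.0008  0.0008 -0.0136]
jaw now 6.23 world turn deg -0.03 tool yaw rad 0.0006
```

```bash
python3 -m handwheel '[{"gripper":1,"linear":[0,0,0.001],"yaw":0},{"gripper":1,"linear":[0,0,0.003],"yaw":0},{"gripper":1,"linear":[0,0,0.003],"yaw":0},{"gripper":1,"linear":[0,0,0.003],"yaw":0}]'
```

```text
time_s: 42.53
ee_pos: [0.5945, -0.3154, 0.0836]
eef_rot: [2.074, 2.313, 0.048]
force: [-0.6, 0.7, 2.4]
finger_gap: -0.0003
```

```bash
python3 -m handwheel '[{"gripper":1,"linear":[0,0,0.002],"yaw":0},{"gripper":1,"linear":[0,0,0.004],"yaw":0},{"gripper":1,"linear":[0,0,0.004],"yaw":0},{"gripper":1,"linear":[0,0,0.004],"yaw":0}]'
```

```text
time_s: 42.87
ee_pos: [0.5946, -0.3154, 0.0803]
eef_rot: [2.074, 2.313, 0.048]
force: [-2.9, 0.5, 8.3]
finger_gap: -0.0006
```

```bash
python3 -m handwheel '[{"gripper":1,"linear":[0,0,-0.005],"yaw":0},{"gripper":1,"linear":[0,0,-0.02],"yaw":0},{"gripper":1,"linear":[0,0,-0.045],"yaw":0},{"gripper":1,"linear":[0.02,0,-0.06],"yaw":0},{"gripper":1,"linear":[0.05,0,-0.06],"yaw":0},{"gripper":1,"linear":[0.085,0,-0.06],"yaw":0},{"gripper":1,"linear":[0.12,0,-0.06],"yaw":0},{"gripper":1,"linear":[0.14,0,-0.06],"yaw":0},{"gripper":1,"linear":[0.14,0,-0.06],"yaw":0},{"gripper":1,"linear":[0.14,0,-0.06],"yaw":0}]'
python3 - <<'E'
from h import *
d=save('wrist','w27.png')
go([.5785,-.167,.091],6.2)
K3=[[.5945,-.316,.079],[.5785,-.167,.079],[.586,-.24,.079]];print(proj(d,K3))
E
```

```text
time_s: 43.7
ee_pos: [0.577, -0.1749, 0.1405]
eef_rot: [2.07, 2.316, 0.048]
force: [0.9, -1.6, -0.2]
finger_gap: -0.0001
t 43.75 pos [ 0.577  -0.1767  0.1402] gap 0.0002 q7 0.031 F [ 0.3 -0.2 -0.1]
linear [0.0098 0.0003 0.0492]
jaw now 6.25 world turn deg -0.05 tool yaw rad 0.0009
[[322.34163219 463.40369952]
 [323.30106    248.44681071]
 [322.21250938 366.12249913]]
```

View pics/w27.png

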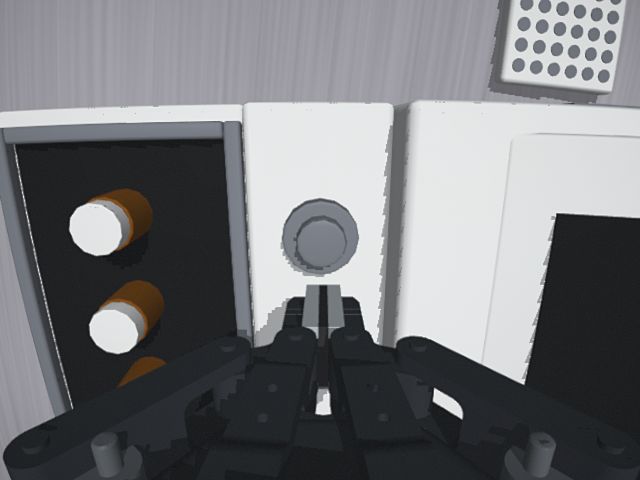

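```bash
python3 -m handwheel '[{"gripper":1,"linear":[0.0115,-0.0005,0.01],"yaw":0},{"gripper":1,"linear":[0.0115,-0.0005,0.03],"yaw":0},{"gripper":1,"linear":[0.0115,-0.0005,0.044],"yaw":0},{"gripper":1,"linear":[0.0115,-0.0005,0.05],"yaw":0},{"gripper":1,"linear":[0.0115,-0.0005,0.05],"yaw":0},{"gripper":1,"linear":[0.0115,-0.0005,0.05],"yaw":0}]'
python3 -m handwheel '[{"gripper":1,"linear":[0,0,0.002],"yaw":0},{"gripper":1,"linear":[0,0,0.004],"yaw":0},{"gripper":1,"linear":[0,0,0.006],"yaw":0},{"gripper":1,"linear":[0,0,0.006],"yaw":0},{"gripper":1,"linear":[0,0,0.006],"yaw":0}]'
```

```text
time_s: 44.25
ee_pos: [0.5776, -0.1662, 0.09]
eef_rot: [2.075, 2.312, 0.047]
force: [-0.1, -0.0, 0.2]
finger_gap: 0.0001
time_s: 44.67
ee_pos: [0.5783, -0.1667, 0.0845]
eef_rot: [2.074, 2.31, 0.047]
force: [0.3, -2.1, 2.5]
finger_gap: 0.0003
```

```bash
python3 -m handwheel '[{"gripper":1,"linear":[0,0,0.002],"yaw":0},{"gripper":1,"linear":[0,0,0.004],"yaw":0},{"gripper":1,"linear":[0,0,0.005],"yaw":0},{"gripper":1,"linear":[0,0,0.005],"yaw":0},{"gripper":1,"linear":[0,0,0.005],"yaw":0}]'
```

```text
time_s: 45.08
ee_pos: [0.5785, -0.1668, 0.0802]
eef_rot: [2.074, 2.31, 0.046]
force: [-3.6, 0.1, 9.3]
finger_gap: -0.0002
```

Bottomed out (9 N, same depth as the small key). Next I lift and go to the large key.

```bash
python3 -m handwheel '[{"gripper":1,"linear":[0,0,-0.005],"yaw":0},{"gripper":1,"linear":[0,0,-0.02],"yaw":0},{"gripper":1,"linear":[0,0,-0.045],"yaw":0},{"gripper":1,"linear":[-0.02,0,-0.06],"yaw":0},{"gripper":1,"linear":[-0.05,0,-0.06],"yaw":0},{"gripper":1,"linear":[-0.075,0,-0.06],"yaw":0},{"gripper":1,"linear":[-0.075,0,-0.06],"yaw":0},{"gripper":1,"linear":[-0.075,0,-0.06],"yaw":0}]'
python3 - <<'E'
from h import *
d=save('wrist','w28.png')
go([.586,-.24,.090],6.2)
K3=[[.5785,-.167,.079],[.586,-.24,.079]];print(proj(d,K3))
E
```

```text
time_s: 45.75
ee_pos: [0.5831, -0.2428, 0.1401]
eef_rot: [2.078, 2.307, 0.045]
force: [-0.6, 0.2, 0.2]
finger_gap: 0.0001
t 45.8 pos [ 0.5833 -0.2409  0.1402] gap 0.0003 q7 0.135 F [ 0.5  0.6 -1.1]
linear [0.0009 0.0005 0.0503]
jaw now 6.13 world turn deg 0.07 tool yaw rad -0.0011
[[325.36067809 115.27529007]
 [324.97793641 257.54573333]]
```

View pics/w28.png

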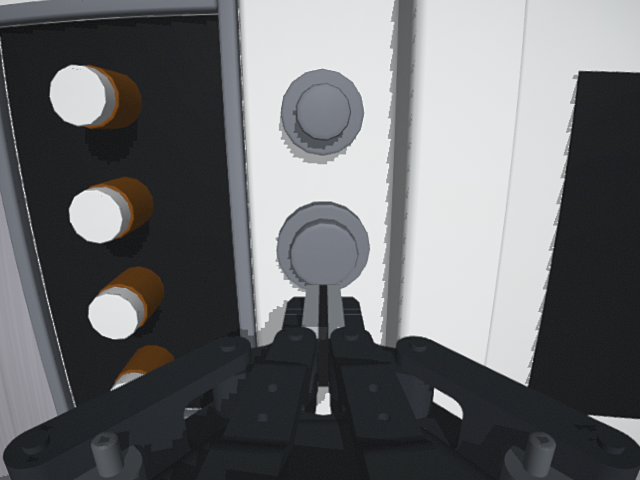

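Large key top is at (323,254), against (325,258) predicted. The vials on the deck look fine.

```bash
python3 -m handwheel '[{"gripper":1,"linear":[0.002,0,0.01],"yaw":0},{"gripper":1,"linear":[0.002,0,0.03],"yaw":0},{"gripper":1,"linear":[0.002,0,0.044],"yaw":0},{"gripper":1,"linear":[0.002,0,0.05],"yaw":0},{"gripper":1,"linear":[0.002,0,0.05],"yaw":0},{"gripper":1,"linear":[0.002,0,0.05],"yaw":0}]'
python3 -m handwheel '[{"gripper":1,"linear":[0,0,0.002],"yaw":0},{"gripper":1,"linear":[0,0,0.004],"yaw":0},{"gripper":1,"linear":[0,0,0.006],"yaw":0},{"gripper":1,"linear":[0,0,0.006],"yaw":0},{"gripper":1,"linear":[0,0,0.006],"yaw":0}]'
python3 -m handwheel '[{"gripper":1,"linear":[0,0,0.002],"yaw":0},{"gripper":1,"linear":[0,0,0.004],"yaw":0},{"gripper":1,"linear":[0,0,0.005],"yaw":0},{"gripper":1,"linear":[0,0,0.005],"yaw":0},{"gripper":1,"linear":[0,0,0.005],"yaw":0}]'
```

```text
time_s: 46.3
ee_pos: [0.5854, -0.2381, 0.0898]
eef_rot: [2.075, 2.312, 0.047]
force: [0.3, 0.4, 0.9]
finger_gap: 0.0004
time_s: 46.72
ee_pos: [0.5863, -0.238, 0.0844]
eef_rot: [2.075, 2.312, 0.048]
force: [0.6, 0.5, 1.9]
finger_gap: 0.0001
time_s: 47.13
ee_pos: [0.5864, -0.2381, 0.0802]
eef_rot: [2.075, 2.312, 0.047]
force: [-3.6, 0.6, 8.6]
finger_gap: -0.0002
```

Same bottom depth as the other two keys. I lift clear and run the last checks.

```bash
python3 -m handwheel '[{"gripper":1,"linear":[0,0,-0.005],"yaw":0},{"gripper":1,"linear":[0,0,-0.02],"yaw":0},{"gripper":1,"linear":[0,0,-0.045],"yaw":0},{"gripper":1,"linear":[0,0,-0.08],"yaw":0},{"gripper":1,"linear":[0,0,-0.12],"yaw":0},{"gripper":1,"linear":[0,0,-0.16],"yaw":0},{"gripper":1,"linear":[0.03,0,-0.17],"yaw":0},{"gripper":1,"linear":[0.06,0,-0.17],"yaw":0},{"gripper":1,"linear":[0.09,0,-0.17],"yaw":0},{"gripper":1,"linear":[0.12,0,-0.17],"yaw":0}]'
python3 -m handwheel '[{"gripper":1,"linear":[0.035,0,0],"yaw":0},{"gripper":1,"linear":[0.07,0,0],"yaw":0},{"gripper":1,"linear":[0.1,0,0],"yaw":0},{"gripper":1,"linear":[0.1,0,0],"yaw":0},{"gripper":1,"linear":[0.1,0,0],"yaw":0},{"gripper":1,"linear":[0.1,0,0],"yaw":0}]'
python3 - <<'E'
from h import *
save('top','t30.png');save('scene','s30.png')
a=cv2.imread('pics/t30.png')[180:330,80:540];cv2.imwrite('pics/c30.png',cv2.resize(a,(800,261),interpolation=cv2.INTER_CUBIC))
b=cv2.imread('pics/s30.png')[140:400,180:520];cv2.imwrite('pics/c30s.png',cv2.resize(b,(784,600),interpolation=cv2.INTER_CUBIC))
E
```

```text
time_s: 47.97
ee_pos: [0.5651, -0.1177, 0.2505]
eef_rot: [2.075, 2.31, 0.047]
force: [1.4, 0.8, -0.1]
finger_gap: 0.0001
time_s: 48.47
ee_pos: [0.5545, -0.0191, 0.2502]
eef_rot: [2.074, 2.309, 0.046]
force: [-0.0, -1.1, 0.8]
finger_gap: -0.0001
```

View pics/c30.png

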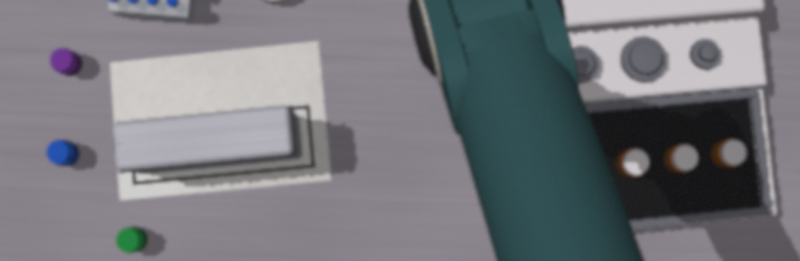

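View pics/c30s.png

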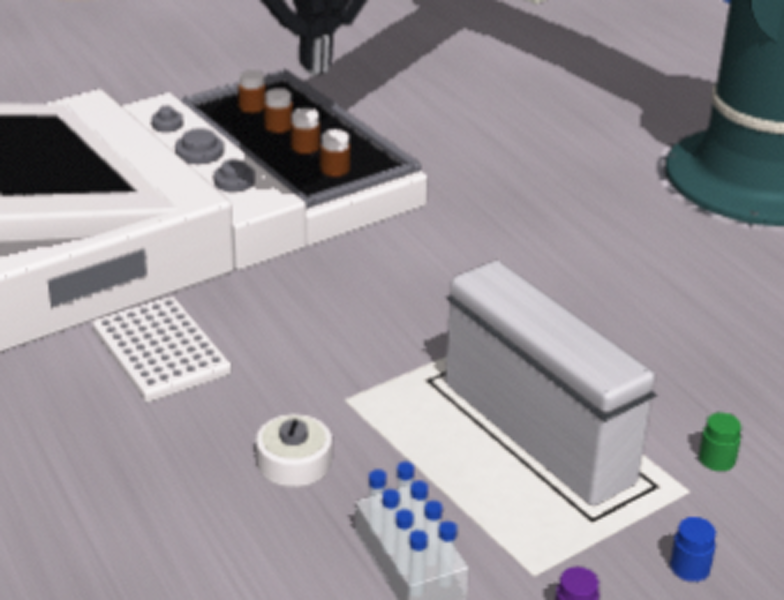

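The last pictures show all four vials upright on the deck, the canister on its outline, the keys up and the arm clear. I'm handing the job in.

```bash
python3 -c "
from plant import workorder
print(workorder.close_job())"
```

```text
the job is handed in; nothing more can be done
None
```

I set the canister aside, stood all four vials on the sample deck, and put the canister back on its outline. Then I pressed the keys in order (small, medium, large), cleared the arm and handed the job in at about 48 s; no verdict came back.

- **Vials:** All four stood upright in the last scene picture. Measured before the key presses, they were within 2 mm of the deck's centre line in x, at about -89, -31, +26 and +87 mm along y. The arm hid one of them in the last top picture.
- **Knocked vial:** One vial was knocked about 30 mm aside during the run. I re-measured it and picked it up from its new place. No grip slip was seen.
- **Canister:** It measured about 1 mm and 0.4° from its outline, upright and released.
- **Keys:** Each went down to the same hard stop, with the tool at 0.080 m and 8–9 N on it. They looked up again in the last pictures, though the key travel itself cannot be read directly.
- **Bystanders and look-alikes:** The microplate, timer, tube rack and coloured look-alikes look unmoved.
- **Disagreements:** The camera estimates of key-top height differed (0.075 to 0.083 m), so I found contact by force instead. The tool also drifted to about 0.05 rad of tilt over the moves, with no visible effect on the placements.

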